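# Recharge the warming hopper with rejected chocolates

## Task

Recharge the warming hopper: swing the red warming lamp right clear of the hopper's mouth and push the hopper's slide gate fully home until its spring catch drops behind it, then put every chocolate tool from the tray into the hopper. When all are in, swing the lamp back so that it stands centred over the hopper's mouth, and let go; leave the colour pots and the marker where they are.

Things in the scene. Friction and masses are not known exactly. Their poses are not given: they have to be found in the camera images.
- hopper: round stainless funnel hopper on a four-legged stand with two guide rails, a bowl below its outlet; fixed. Origin on the worktop under the middle of the outlet; y axis along the slide gate, which comes out towards -y. Stand: x -96..96, y -218..88, rails 88 high; the catch bracket stands at x 40..90, y -150..-70, up to 125 high
- hopper_mouth (a point): centre of the hopper's open mouth, level with the rim (160 above the worktop); axes as the hopper's. The funnel is 238 across at the rim and narrows to a 126 outlet 86 above the worktop; the gate plate passes directly below the outlet (plate top 84 high)
- gate (a joint): slide gate of the hopper, m: 0 = fully shut against its stop, up to 0.122 = pulled out (open) along the hopper's -y. Stiff: about 7 N of friction. Pushed home, it is held by the catch once it is within 0.003 of its stop
- gate_handle (a point): middle of the black bar (17 thick, 60 long, along the hopper's x, 150 above the worktop) of the upright loop handle at the gate's outer end; the loop's two legs are 60 apart. It moves with the gate; shut, it lies 175 from the hopper's middle towards -y
- catch (a joint): red sprung catch over one guide rail, rad: 0 = dropped behind the gate plate's edge (gate held shut), about 0.09 = riding on top of the gate plate (gate not home). It drops by itself with a spring
- lamp: foot and post of the warming lamp, fixed beside the hopper; foot 140 across, post 18 thick, its axis is the first pivot (235 high). Origin under the post
- lamp_boom (a joint): first stiff pivot of the lamp, rad, vertical axis, range -2.2 to 0.6; turns the first boom (170 long, axis 245 high) about the post: at 0 it points along the lamp's -x, more is counter-clockwise from above. Stays where it is left (0.45 N m)
- lamp_head (a joint): second stiff pivot, rad, vertical axis at the first boom's end, range 0 to 2.3; turns the second boom (170 long, axis 269 high) that carries the red lampshade: at 0 it continues the first boom, more is counter-clockwise. Stays where it is left (0.3 N m)
- lamp_grip (a point): middle of the black upright round grip on top of the red lampshade, 19 thick, free from 282 to 328 above the worktop, this point at 314. The shade hangs under it: 108 across, from 197 to 259 high. Dragged sideways by this grip, the two-pivot arm follows; the elbow always keeps to one side
- tray: shallow aluminium tray with paper, 442 x 322, rim 14 high, floor 3 thick, fixed on the worktop; origin at the centre of its underside, x along its length
- spanner_1: cast dark chocolate open-ended spanner, 28 wide x 102 long x 10 thick, lying flat on the tray (if knocked, maybe with an end on the rim); origin at the centre of its underside, its y axis along its length, x across its width (grip it across the width at the middle; the fingers close on it at its full width, sides parallel; about 35 g). A reject: it may be absent (None).
- spanner_2: cast dark chocolate open-ended spanner, 28 wide x 102 long x 10 thick, lying flat on the tray (if knocked, maybe with an end on the rim); origin at the centre of its underside, its y axis along its length, x across its width (grip it across the width at the middle; the fingers close on it at its full width, sides parallel; about 35 g). A reject: it may be absent (None).
- spanner_3: cast dark chocolate open-ended spanner, 28 wide x 102 long x 10 thick, lying flat on the tray (if knocked, maybe with an end on the rim); origin at the centre of its underside, its y axis along its length, x across its width (grip it across the width at the middle; the fingers close on it at its full width, sides parallel; about 35 g). A reject: it may be absent (None).
- key_1: cast dark chocolate key, 35 wide x 99 long x 10 thick, lying flat on the tray (if knocked, maybe with an end on the rim); origin at the centre of its underside, its y axis along its length, x across its width (grip it across the width at the middle; the fingers close on it at its full width, sides parallel; about 35 g). A reject: it may be absent (None).
- key_2: cast dark chocolate key, 35 wide x 99 long x 10 thick, lying flat on the tray (if knocked, maybe with an end on the rim); origin at the centre of its underside, its y axis along its length, x across its width (grip it across the width at the middle; the fingers close on it at its full width, sides parallel; about 35 g). A reject: it may be absent (None).
- pot_gold: small colour pot with black lid and gold band, 44 across, 62 high; bystander
- pot_white: small colour pot with black lid and white band, 44 across, 62 high; bystander
- marker: marker pen, 135 long; bystander
Not all that is in view belongs to the job. Leave any orange look-alike of the key_1 alone.

How it is judged:
On the way, in this order (a step that is already met when the one before it is completed fails the run):
1. the lamp stands clear of the hopper's mouth and the gate is home with the catch dropped behind it (horizontal distance between lamp_grip and hopper_mouth above 0.16 m and value of joint gate below 0.005 m and value of joint catch below 0.03 rad), for 0.2 s.
2. every chocolate tool lies in the hopper, on the shut gate, the lamp still clear (all of step 1 and horizontal distance between each of spanner_1, spanner_2, spanner_3, key_1, key_2 and hopper_mouth below 0.095 m and z of spanner_1 in the frame of hopper_mouth between -0.088 and 0 m and linear speed of each of spanner_1, spanner_2, spanner_3, key_1, key_2 below 0.05 m/s and z of spanner_2 in the frame of hopper_mouth between -0.088 and 0 m and z of spanner_3 in the frame of hopper_mouth between -0.088 and 0 m and z of key_1 in the frame of hopper_mouth between -0.088 and 0 m and z of key_2 in the frame of hopper_mouth between -0.088 and 0 m), for 0.2 s.
At the end, for the whole second after the job is handed in: every chocolate tool rests inside the hopper (below the rim, above the gate), the gate is within 5 mm of its stop with the catch down (below 0.03 rad), and the lamp's grip stands still within 30 mm of the vertical through the middle of the hopper's mouth (horizontal distance between each of spanner_1, spanner_2, spanner_3, key_1, key_2 and hopper_mouth below 0.095 m and z of spanner_1 in the frame of hopper_mouth between -0.088 and 0 m and linear speed of each of spanner_1, spanner_2, spanner_3, key_1, key_2 below 0.05 m/s and z of spanner_2 in the frame of hopper_mouth between -0.088 and 0 m and z of spanner_3 in the frame of hopper_mouth between -0.088 and 0 m and z of key_1 in the frame of hopper_mouth between -0.088 and 0 m and z of key_2 in the frame of hopper_mouth between -0.088 and 0 m and value of joint gate below 0.005 m and value of joint catch below 0.03 rad and horizontal distance between lamp_grip and hopper_mouth below 0.03 m and linear speed of lamp_head below 0.02 m/s); the robot touches nothing.
It fails at once if the gold-banded colour pot was moved by more than 4 cm (distance of pot_gold from where it was at the start of the episode above 0.04 m).
It fails at once if the white-banded colour pot was moved by more than 4 cm (distance of pot_white from where it was at the start of the episode above 0.04 m).
It fails at once if the marker was moved by more than 4 cm (distance of marker from where it was at the start of the episode above 0.04 m).
Of spanner_1, spanner_2, spanner_3, key_1, key_2 only 3 to 5 are there at a start; the rules pass over those that are not, and their reading is None.
At some moment in a run one of spanner_1, spanner_2, spanner_3, key_1, key_2 may be knocked a few centimetres aside while the robot is not near it.
Once in a run the grip may slacken for a moment while it holds something.
It also fails if it takes over 210 s, if anything falls off the work surface, if the arm or the gripper's body presses on something with over 40 N, if the wrist force passes 120 N, or if a joint passes its speed limit or range.

## Robot

A 6-joint arm with a two-finger parallel gripper is mounted at the origin on a cart in front of the work surface, level with it; the furniture and walls round the work are solid. World frame = base frame: x ahead of the robot, y to its left, z up, the work surface at z = 0. Lengths are in m, angles in rad, forces in N, time in s.
With the tool pointing down it reaches from about 0.35 to 0.975 m from the base axis. Payload 4.9 kg.
Tool frame: the origin (TCP) lies midway between the tips of the shut fingers; the grasp point (between the pads) lies 19 mm behind it; z points along the fingers, y is the direction in which the jaws open and shut (so a half turn about z gives the same grasp; the last joint's range is limited). The gripper opens to 85 mm and grips with 20 to 120 N. Pads are 22 mm wide; open, the fingers measure 114 mm over their backs; the gripper's body (76 mm by 85 mm) begins 54 mm behind the grasp point. The pads swing forward as they close: fully open they stand 13 mm farther back than shut.
Start: joints at [1.022, 0.053, 1.613, -0, 1.476, -0.119], TCP at [0.26, 0.568, 0.231] pointing down, gripper open.
Joint ranges: [-3.01, 3.01], [-1.01, 2.22], [0.06, 2.58], [-1.02, 4.17], [0.09, 2.62], [-3.14, 3.14]. Speed limits (rad/s): [2.57, 2.57, 3.14, 3.14, 3.14, 3.14].

## Interface

Orientations are given as a unit quaternion [w, x, y, z].
In Python, from plant import manip, cams gives the robot as it stands.
- The arm moves only by the tool jog_arm, never from a script. Its argument "targets" is a list of rows, each a list of 4 numbers: the shift along the tool's x, y, z in m, then the turn about the tool's z in degrees. A call has 1 to 5 rows; each row is the pose to reach, as a shift and turn from the pose commanded when the call began, along the tool's axes at that moment; what a row does not reach only later rows make up. A row lasts 1/12 s, in which the tool goes at most 41.7 mm and 7.16 degrees, less where a joint would pass 70% of its speed; a pose out of reach is approached as far as the arm can. A call with a gripper value outside its range is refused whole. "fingers" is the opening, from 0 (shut) to 1 (fully open), set as the call begins (left out, the last holds). The fingers move at their own pace and stop on an object; the grip force is fixed at half the most. Time passes only in rows, so rows that repeat a pose let the fingers close. It gives the time, the measured TCP pose, the force and the opening at its end, in the units of the state.
- manip.state(): the state, without advancing time (a new reading comes with each control period).
- cams.grab_frame(name): name is "scene" or "side" or "wrist"; returns the picture (400x640x3 uint8, red, green, blue); there is no depth.
- cams.get_calibration(name): a dict with "camera_matrix" (3x3 intrinsics, pixels), "distortion" ([k1, k2, p1, p2, k3] as OpenCV has them; the pictures are not rectified), "cam_to_world" (4x4, takes a point from camera to world coordinates). Camera axes: x right, y up, looking along -z (the intrinsics and any distortion apply to the point x, -y, -z); pixel columns grow to the right and rows downward; lengths in m; the calibration is good to about 2 mm. A picture is of the moment at which its call begins: read the wrist's pose just before it. get_calibration takes no time and is no camera call; for the wrist camera it gives the pose at the moment of the call.
- manip.job_done(): hands the job in, once; it reports no verdict.
The state is a dict: "time": time; "joint_pos": joint angles; "joint_vel": joint speeds; "joint_efforts": joint torques, N m; "tool_pos": TCP position; "tool_rot": TCP orientation; "contact_force": force on the tool from outside, world axes, zero at the start; "ft_torque": the same for the moment, N m; "gripper_width": opening from 0.0 (shut) to 1.0 (fully open).
Only numpy, scipy, OpenCV 4.12 (cv2) and the standard library are available. Lean on these libraries where they do the work, as an engineer would, in place of code of your own. Each camera call takes 0.05 s, during which the arm holds its last target. There are 200 camera calls.

## Working session

There is one attempt and no reset: what is moved stays moved. The work goes in short steps, Python scripts to look and compute and a tool call to move; the robot and the scene stay as the last step left them, time stands still between calls to the robot, and variables do not carry over. Pictures are saved under pics/ and viewed, about 12 in all and at most 16, crops included, and the job is handed in when it is done.

Besides the shell and the picture viewer there is one more tool, called after "Request:" as name(argument=value, ...) on one line, values as JSON. jog_arm: Moves the arm, as the interface text tells. Its arguments: {"type":"object","properties":{"targets":{"type":"array"},"fingers":{"type":"number"}},"required":["targets"]}

```bash
ls; mkdir -p pics
cat > h.py <<'E'
import numpy as np, cv2, sys
sys.path.insert(0,'.')
from plant import manip, cams
from scipy.spatial.transform import Rotation as R
def snap(n,f):
    c=cams.get_calibration(n); im=cams.grab_frame(n); cv2.imwrite('pics/'+f,cv2.cvtColor(np.asarray(im),cv2.COLOR_RGB2BGR)); np.savez('pics/'+f+'.npz',K=c['camera_matrix'],d=c['distortion'],T=c['cam_to_world']); return im
def ray(f,uv):
    z=np.load('pics/'+f+'.npz'); p=cv2.undistortPoints(np.array(uv,float).reshape(-1,1,2),z['K'],z['d']).reshape(-1,2)
    v=np.c_[p[:,0],-p[:,1],-np.ones(len(p))]@z['T'][:3,:3].T
    return z['T'][:3,3],v
def onz(f,uv,h):
    o,v=ray(f,uv); return o+v*((h-o[2])/v[:,2])[:,None]
def proj(f,P):
    z=np.load('pics/'+f+'.npz'); q=(np.array(P,float).reshape(-1,3)-z['T'][:3,3])@z['T'][:3,:3]; q=q*[1,-1,-1]
    return cv2.projectPoints(q.reshape(-1,1,3),np.zeros(3),np.zeros(3),z['K'],z['d'])[0].reshape(-1,2)
def tri(f1,a,f2,b):
    o1,v1=ray(f1,[a]);o2,v2=ray(f2,[b]);A=np.c_[v1[0],-v2[0]];t=np.linalg.lstsq(A,o2-o1,rcond=None)[0]
    p,q=o1+t[0]*v1[0],o2+t[1]*v2[0]; return (p+q)/2,np.linalg.norm(p-q)
def st():
    s=manip.state(); r=R.from_quat(np.roll(s['tool_rot'],-1)); return s,np.array(s['tool_pos']),r.as_matrix()
def shift(goal,zdeg=None):
    s,p,M=st(); d=M.T@(np.array(goal)-p); print('shift mm',np.round(d*1000,1))
    if zdeg is not None:
        # wanted world yaw of tool y axis (mod 180); tool pointing down
        cur=np.degrees(np.arctan2(M[1,1],M[0,1])); a=(-(zdeg-cur)+90)%180-90; print('turn',round(a,1),'j6',round(s['joint_pos'][5],3))
E
python3 - <<'E'
from h import *
for n in('scene','side','wrist'): snap(n,n+'0.png')
s,p,M=st(); print(p,M.round(3),s['time'],s['contact_force'])
E
```

```text
pics
[0.2601787  0.56772848 0.23034081] [[-0.909  0.417 -0.001]
 [ 0.417  0.909 -0.001]
 [ 0.    -0.002 -1.   ]] 0.15 [ 0.36491665  0.16632351 -0.10724657]
```

View pics/scene0.png

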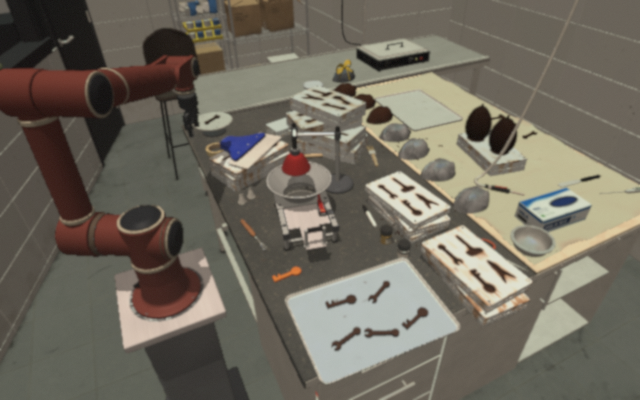

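View pics/side0.png

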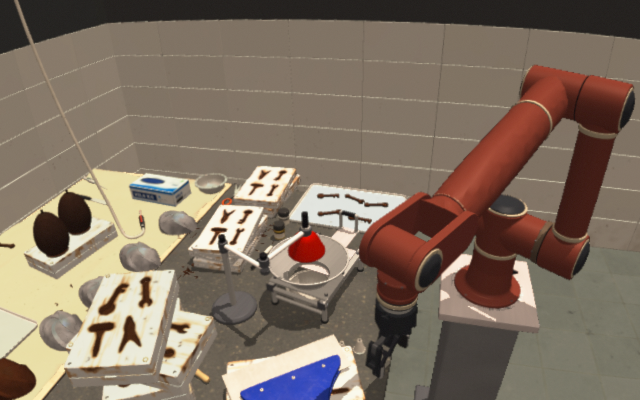

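The scene view shows the arm, with the lamp (red shade ~(295,162)) over the hopper (~(300,180)), the gate handle ~(320,237), and five dark tools on the tray (~(375,320)). There is also an orange key at (287,273). I'll enlarge the key areas next.

Run:
```python
from h import *
a=cv2.imread('pics/scene0.png'); b=cv2.imread('pics/side0.png')
f=lambda i,x,y,w,h,k:cv2.resize(i[y:y+h,x:x+w],None,fx=k,fy=k,interpolation=cv2.INTER_CUBIC)
cv2.imwrite('pics/c1.png',np.hstack([f(a,255,110,120,145,3.3),f(b,200,190,120,145,3.3)]))
g=cv2.imread('pics/scene0.png'); hsv=cv2.cvtColor(g,cv2.COLOR_BGR2HSV)
m=((g.max(2)<110)).astype(np.uint8); 
roi=np.zeros_like(m); cv2.fillPoly(roi,[np.array([[296,300],[400,268],[448,322],[322,370]])],1); m*=roi
n,l,s,c=cv2.connectedComponentsWithStats(m)
for i in range(1,n):
    if s[i,4]<30: continue
    ys,xs=np.nonzero(l==i); P=onz('scene0.png',np.c_[xs,ys],.012)[:,:2]
    r=cv2.minAreaRect((P*1000).astype(np.float32)); 
    q=P-P.mean(0); w,V=np.linalg.eigh(q.T@q); d=V[:,1]; e=q@d
    print(s[i,4],c[i].round(),'rect',np.round(r[0],1),np.round(r[1],1),'mean',P.mean(0).round(3),'dirdeg',np.degrees(np.arctan2(d[1],d[0])).round(1),'skew',(e**3).mean()/(e**2).mean()**1.5)
```

```text
109 [379. 292.] rect [ 609.1 -313.9] [97.4 23.6] mean [ 0.606 -0.314] dirdeg -154.7 skew -0.14938084336076016
150 [342. 301.] rect [ 480.1 -297.7] [32.4 92.7] mean [ 0.485 -0.297] dirdeg 171.9 skew 0.28765866596953604
157 [416. 317.] rect [ 649.6 -450.5] [96.3 28.7] mean [ 0.653 -0.448] dirdeg -165.6 skew 0.2543804436620425
158 [346. 338.] rect [ 433.5 -418. ] [96.3 24.3] mean [ 0.432 -0.419] dirdeg -167.4 skew -0.09682191888191989
168 [381. 333.] rect [ 532.4 -447.7] [23.8 95.6] mean [ 0.532 -0.448] dirdeg 153.3 skew -0.05363559169867008
```

View pics/c1.png

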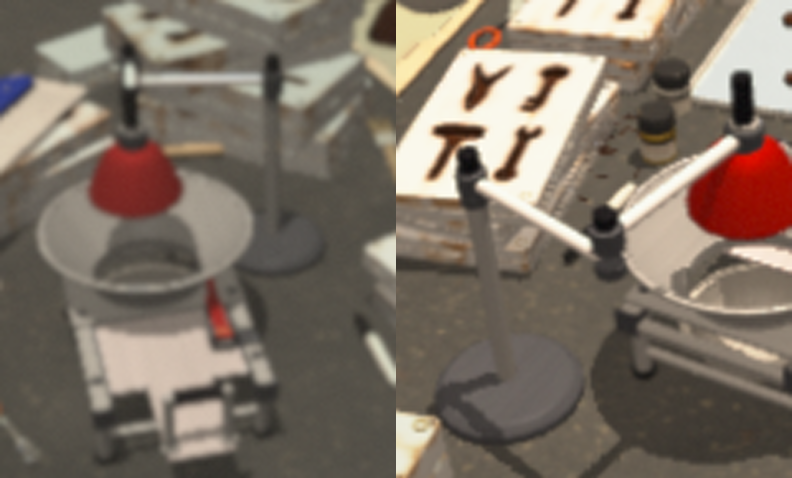

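The crop shows the hopper rim ellipse at (37..254, ~232) in the left half, the handle bar near (200,392) and the red catch at (218,310). In the right half are the grip top (741,75), elbow (604,212), post (467,152) and foot (510,385). I'll turn these into positions.

Run:
```python
from h import *
A=lambda x,y:[255+x/3.3,110+y/3.3]
B=lambda x,y:[200+(x-396)/3.3,190+y/3.3]
f='scene0.png';g='side0.png'
print('grip top side',onz(g,[B(741,75)],.328),'scene',onz(f,[A(128,100)],.305))
print('post top side',onz(g,[B(467,150)],.265),'scene',onz(f,[A(272,60)],.265))
print('foot side',onz(g,[B(512,385)],.012),'scene',onz(f,[A(272,240)],.012))
print('elbow side',onz(g,[B(604,212)],.285),'scene',onz(f,[A(128,50)],.285))
P=onz(f,[A(37,232),A(254,228),A(148,292),A(70,275),A(225,275)],.16)[:,:2];print(P)
s=np.linalg.lstsq(np.c_[2*P,np.ones(len(P))],(P**2).sum(1),rcond=None)[0]; print('hopper',s[:2],np.sqrt(s[2]+s[:2]@s[:2]))
print('handle ends',onz(f,[A(165,395),A(236,390)],.157))
print('plate legs',onz(f,[A(100,448),A(268,418)],.03))
print('catch',onz(f,[A(210,283),A(222,335)],.1))
from h import cams
print('pots',onz(f,[[386,229],[404,242]],.062),'orange',onz(f,[[287,273]],.01))
print('marker',onz(f,[[369,215]],.01), 'tray',onz(f,[[288,296],[401,262],[458,326],[312,380]],.014))
```

```text
grip top side [[0.54492679 0.20308643 0.328     ]] scene [[0.55344953 0.21454463 0.305     ]]
post top side [[0.76835611 0.273311   0.265     ]] scene [[0.76985713 0.2924507  0.265     ]]
foot side [[0.75551615 0.28961265 0.012     ]] scene [[0.76406232 0.27969676 0.012     ]]
elbow side [[0.61190362 0.35008619 0.285     ]] scene [[0.61243393 0.35953175 0.285     ]]
[[0.43806271 0.22582233]
 [0.65934988 0.12147004]
 [0.50530365 0.06538347]
 [0.44217879 0.13182348]
 [0.59136586 0.0556735 ]]
hopper [0.55301916 0.17679317] 0.12257480001062786
handle ends [[ 0.45577487 -0.09147401  0.157     ]
 [ 0.5205253  -0.11603398  0.157     ]]
plate legs [[ 0.41365623 -0.00272782  0.03      ]
 [ 0.5940547  -0.04109692  0.03      ]]
catch [[0.6039477  0.12362116 0.1       ]
 [0.57517721 0.03194496 0.1       ]]
pots [[ 0.75329301 -0.11643546  0.062     ]
 [ 0.77174656 -0.20139453  0.062     ]] orange [[ 0.37656093 -0.10733434  0.01      ]]
marker [[0.77435117 0.03226027 0.01      ]] tray [[ 0.34176523 -0.20303481  0.014     ]
 [ 0.73985797 -0.23852515  0.014     ]
 [ 0.74206737 -0.53054405  0.014     ]
 [ 0.29214496 -0.4925428   0.014     ]]
```

Hopper centre ≈ (0.553, 0.178) and gate ≈ 0.114 open along (-0.225,-0.974). Post ≈ (0.763,0.283) and grip ≈ (0.547,0.207); the boom lengths come out right. I'll go up and over the grip.

Request:
jog_arm(targets=[[-0.1,-0.05,-0.17,0],[-0.1,-0.05,-0.17,0],[-0.1,-0.05,-0.17,0],[-0.1,-0.05,-0.17,0],[-0.1,-0.05,-0.17,0]], fingers=1)

```text
time: 0.57
tool_pos: [0.3311, 0.4799, 0.4035]
tool_rot: [0.0, 0.213, 0.977, 0.0]
contact_force: [0.5, 1.1, 0.6]
gripper_width: 0.999
```

Request:
jog_arm(targets=[[-0.155,-0.08,0,0],[-0.155,-0.08,0,0],[-0.155,-0.08,0,0],[-0.155,-0.08,0,0],[-0.155,-0.08,0,0]])

```text
time: 0.98
tool_pos: [0.4409, 0.3395, 0.4008]
tool_rot: [0.001, 0.216, 0.976, -0.001]
contact_force: [0.3, -0.1, -0.3]
gripper_width: 1.001
```

Request:
jog_arm(targets=[[-0.145,-0.074,0,0],[-0.145,-0.074,0,0],[-0.145,-0.074,0,0],[-0.145,-0.074,0,0],[-0.145,-0.074,0,0]])

```text
time: 1.4
tool_pos: [0.5418, 0.2115, 0.3999]
tool_rot: [-0.0, 0.217, 0.976, -0.001]
contact_force: [-1.0, 0.7, -0.0]
gripper_width: 1.001
```

Run:
```python
from h import *
im=snap('wrist','w1.png'); shift([.547,.207,.40]); print(st()[1])
print('pred grip top px',proj('w1.png',[[.547,.207,.328],[.553,.178,.16],[.488,-.104,.155]]))
```

```text
shift mm [-8.9 -3.3  0.1]
[0.54032327 0.21378258 0.40011233]
pred grip top px [[318.77554979 222.44286324]
 [300.93937464 185.14195535]
 [ 92.35471026 227.79802893]]
```

View pics/w1.png

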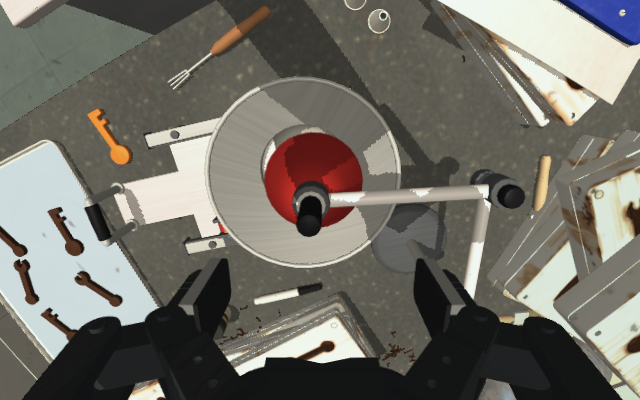

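The wrist view shows the rim centre at about (303,172), grip top (309,224), handle bar (97,223), elbow (509,193) and post foot (408,238).

Run:
```python
from h import *
f='w1.png'
g=onz(f,[[309,226],[303,203]],[.328,.328][0]);print('grip',g)
P=onz(f,[[205,170],[401,170],[302,77],[303,268],[235,102],[236,240],[372,240],[370,100]],.16)[:,:2]
s=np.linalg.lstsq(np.c_[2*P,np.ones(len(P))],(P**2).sum(1),rcond=None)[0]; print('hopper',s[:2],np.sqrt(s[2]+s[:2]@s[:2]))
h=onz(f,[[87,206],[106,241]],.158);print('bar',h,h.mean(0))
hm=h.mean(0)[:2]-s[:2]; print('gate',np.linalg.norm(hm)-.175,'dir deg',np.degrees(np.arctan2(*hm[::-1])))
print('foot',onz(f,[[408,238]],.01),'elbow',onz(f,[[510,195]],.29))
shift([g[0][0],g[0][1],.296])
```

```text
grip [[0.54651927 0.19942892 0.328     ]
 [0.52897241 0.20318068 0.328     ]]
hopper [0.54849644 0.18325993] 0.12083079384907795
bar [[ 0.45982155 -0.08865608  0.158     ]
 [ 0.5115745  -0.09574525  0.158     ]] [ 0.48569803 -0.09220067  0.158     ]
gate 0.1075281899624897 dir deg -102.84257853176484
foot [[0.75712865 0.28434139 0.01      ]] elbow [[0.60620911 0.35572291 0.29      ]]
shift mm [-11.8 -10.3 104.1]
```

Request:
jog_arm(targets=[[-0.011,-0.01,0,0],[-0.011,-0.01,0.04,0],[-0.011,-0.01,0.08,0],[-0.011,-0.01,0.104,0],[-0.011,-0.01,0.104,0]])

```text
time: 1.87
tool_pos: [0.541, 0.2029, 0.2893]
tool_rot: [-0.006, 0.213, 0.977, -0.003]
contact_force: [-0.2, -0.7, -1.0]
gripper_width: 1.003
```

Request:
jog_arm(targets=[[0,0,0,0],[0,0,0,0],[0,0,0,0],[0,0,0,0],[0,0,0,0]], fingers=0)

```text
time: 2.28
tool_pos: [0.5456, 0.2026, 0.2996]
tool_rot: [0.002, 0.213, 0.977, 0.001]
contact_force: [-0.5, -2.2, 4.0]
gripper_width: 0.3
```

Request:
jog_arm(targets=[[0,0,0,0],[0,0,0,0],[0,0,0,0],[0,0,0,0],[0,0,0,0]])

```text
time: 2.7
tool_pos: [0.5452, 0.2021, 0.2994]
tool_rot: [0.001, 0.213, 0.977, 0.0]
contact_force: [-2.5, -2.2, 6.9]
gripper_width: 0.203
```

Request:
jog_arm(targets=[[0.004,0.023,0,6],[0.009,0.046,0,12],[0.013,0.069,0,18],[0.018,0.092,0,24],[0.022,0.115,0,30]])

```text
time: 3.12
tool_pos: [0.5725, 0.3169, 0.2994]
tool_rot: [0.0, 0.461, 0.887, -0.0]
contact_force: [-6.2, -2.8, 8.5]
gripper_width: 0.205
```

Request:
jog_arm(targets=[[0.015,0.018,0,6],[0.031,0.035,0,12],[0.046,0.053,0,18],[0.062,0.07,0,24],[0.077,0.088,0,30]])

```text
time: 3.53
tool_pos: [0.6007, 0.4303, 0.2993]
tool_rot: [0.001, 0.676, 0.737, 0.001]
contact_force: [-1.0, -3.8, 5.9]
gripper_width: 0.209
```

Request:
jog_arm(targets=[[0,0,0,0],[0,0,0,0]])

```text
time: 3.7
tool_pos: [0.6011, 0.4311, 0.2994]
tool_rot: [0.001, 0.673, 0.739, 0.002]
contact_force: [0.9, -0.9, 5.0]
gripper_width: 0.199
```

Run:
```python
from h import *
snap('side','s2.png');s,p,M=st();print(p,M.round(3),s['joint_pos'],s['contact_force'])
```

```text
[0.60105549 0.4306509  0.29943447] [[-0.093  0.996  0.003]
 [ 0.996  0.093  0.002]
 [ 0.002  0.004 -1.   ]] [ 5.21226842e-01  2.87684892e-01  1.23774821e+00 -1.00021128e-04
  1.61227831e+00  4.28351904e-01] [ 1.19694355 -0.26101469  4.4943646 ]
```

View pics/s2.png

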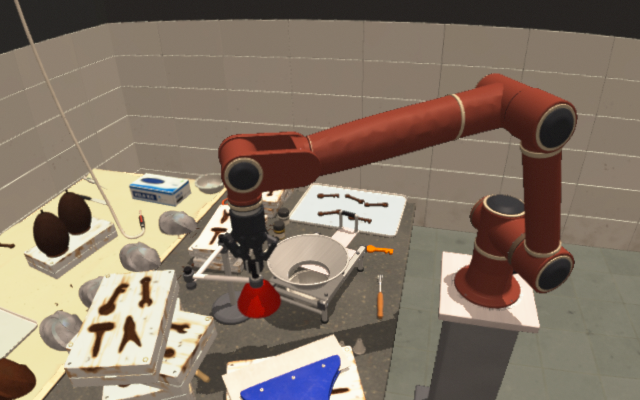

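The side view shows the lamp swung clear, with the shade at about (259,300) held in the gripper and the hopper mouth free. I'll release, lift and cross to the handle bar.

Request:
jog_arm(targets=[[0,0,0,0],[0,0,0,0],[0,0,0,0],[0,0,0,0],[0,0,0,0]], fingers=1)

```text
time: 4.17
tool_pos: [0.5998, 0.4297, 0.2967]
tool_rot: [-0.0, 0.673, 0.739, -0.0]
contact_force: [-0.1, 0.3, -0.0]
gripper_width: 0.894
```

Request:
jog_arm(targets=[[0,0,-0.03,0],[0,0,-0.07,0],[0,0,-0.1,0],[0,0,-0.1,0]])

```text
time: 4.5
tool_pos: [0.6013, 0.4306, 0.4075]
tool_rot: [0.002, 0.673, 0.739, 0.007]
contact_force: [-0.3, -0.4, 1.5]
gripper_width: 1.004
```

Request:
jog_arm(targets=[[-0.19,-0.061,0,-7],[-0.19,-0.061,0,-14],[-0.19,-0.061,0,-21],[-0.19,-0.061,0,-28],[-0.19,-0.061,0,-36]])

```text
time: 4.92
tool_pos: [0.5561, 0.2326, 0.3971]
tool_rot: [0.0, 0.416, 0.909, -0.0]
contact_force: [0.4, 0.3, 0.8]
gripper_width: 0.998
```

Request:
jog_arm(targets=[[-0.1,-0.135,0,-7],[-0.1,-0.135,0,-14],[-0.1,-0.135,0,-21],[-0.1,-0.135,0,-28],[-0.1,-0.135,0,-36]])

```text
time: 5.33
tool_pos: [0.5184, 0.0672, 0.3975]
tool_rot: [0.0, 0.133, 0.991, -0.001]
contact_force: [0.1, 0.4, -0.4]
gripper_width: 1.004
```

Request:
jog_arm(targets=[[0,-0.168,0.05,0],[0,-0.168,0.1,0],[0,-0.168,0.1,0],[0,-0.168,0.1,0],[0,-0.168,0.1,0]])

```text
time: 5.75
tool_pos: [0.4732, -0.0927, 0.2949]
tool_rot: [-0.001, 0.135, 0.991, -0.0]
contact_force: [0.5, 0.1, -0.3]
gripper_width: 0.998
```

Run:
```python
from h import *
snap('wrist','w2.png');s,p,M=st();print(p,s['contact_force'],s['joint_pos'][5]);shift([.4857,-.0922,.131],77.2)
shift([.4857,-.0922,.131],77.2)
```

```text
[ 0.47128946 -0.09507954  0.29103258] [-0.89926563 -2.52373681 -2.16141574] -1.649676241696241
shift mm [-14.3   7.1 159.9]
turn -2.9 j6 -1.65
shift mm [-14.3   7.1 159.9]
turn -2.9 j6 -1.65
```

View pics/w2.png

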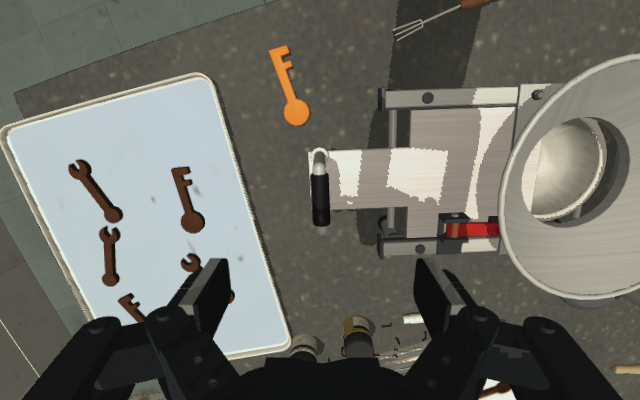

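The wrist view shows the bar with its centre at about (320,195) running almost vertically in the image, the gate pulled out and the red catch at (475,230). The tray tools sit at (97,192), (188,200), (110,257), partly (200,270) and (135,310).

Run:
```python
from h import *
f='w2.png'
b=onz(f,[[319,165],[322,227]],.157);print(b,b.mean(0),np.degrees(np.arctan2(*(b[1]-b[0])[1::-1])))
r=onz(f,[[384,90],[525,85],[384,252],[500,240]],.088);print(r,[np.degrees(np.arctan2(*(r[i+1]-r[i])[1::-1])) for i in(0,2)])
m=b.mean(0); shift([m[0],m[1],.131],77.2)
```

```text
[[ 0.45153023 -0.08848362  0.157     ]
 [ 0.50951361 -0.10173515  0.157     ]] [ 0.48052192 -0.09510938  0.157     ] -12.873302886547142
[[ 0.40643186 -0.00621328  0.088     ]
 [ 0.43935543  0.14009719  0.088     ]
 [ 0.58877039 -0.0455376   0.088     ]
 [ 0.61184979  0.0944811   0.088     ]] [np.float64(77.31823377647292), np.float64(80.6400497511713)]
shift mm [-10.1   2.9 160. ]
turn -2.9 j6 -1.65
```

Request:
jog_arm(targets=[[-0.01,0.003,0.03,-3],[-0.01,0.003,0.07,-3],[-0.01,0.003,0.11,-3],[-0.01,0.003,0.15,-3],[-0.01,0.003,0.16,-3]])

```text
time: 6.22
tool_pos: [0.4808, -0.0889, 0.1299]
tool_rot: [-0.006, 0.108, 0.994, 0.001]
contact_force: [-0.3, 0.3, -1.5]
gripper_width: 1.0
```

Request:
jog_arm(targets=[[0,0,0,0],[0,0,0,0],[0,0,0,0],[0,0,0,0],[0,0,0,0]], fingers=0)

```text
time: 6.63
tool_pos: [0.4869, -0.0921, 0.1405]
tool_rot: [0.002, 0.108, 0.994, -0.002]
contact_force: [-3.4, -10.4, 7.7]
gripper_width: 0.302
```

Request:
jog_arm(targets=[[0,0,0,0],[0,0,0,0],[0,0,0,0],[0,0,0,0],[0,0,0,0]])

```text
time: 7.05
tool_pos: [0.4868, -0.0932, 0.1411]
tool_rot: [0.002, 0.108, 0.994, -0.003]
contact_force: [-3.0, -6.2, 7.6]
gripper_width: 0.172
```

Run:
```python
from h import *
s,p,M=st();print(p,M.round(3),s['contact_force'],s['gripper_width']); v=p[:2]-[.549,.183];print(np.linalg.norm(v)-.175,np.degrees(np.arctan2(v[1],v[0])))
```

```text
[ 0.48678602 -0.09319924  0.14107368] [[-0.977  0.215  0.004]
 [ 0.215  0.977 -0.007]
 [-0.005 -0.006 -1.   ]] [-2.95659867 -6.20508898  7.5759808 ] 0.17168660980801734
0.10811940443459322 -102.69403577446775
```

Request:
jog_arm(targets=[[0,0.02,0,0],[0,0.04,0,0],[0,0.06,0,0],[0,0.08,0,0],[0,0.09,0,0]])

```text
time: 7.47
tool_pos: [0.507, -0.005, 0.1411]
tool_rot: [0.003, 0.108, 0.994, -0.004]
contact_force: [-1.3, -12.4, 5.7]
gripper_width: 0.171
```

Request:
jog_arm(targets=[[0,0.006,0,0],[0,0.012,0,0],[0,0.015,0,0],[0,0.015,0,0]])

```text
time: 7.8
tool_pos: [0.5104, 0.0102, 0.1411]
tool_rot: [0.004, 0.108, 0.994, -0.002]
contact_force: [-0.4, -5.5, 5.0]
gripper_width: 0.171
```

Request:
jog_arm(targets=[[0,0.003,0,0],[0,0.005,0,0],[0,0.005,0,0]])

```text
time: 8.05
tool_pos: [0.5105, 0.0105, 0.1411]
tool_rot: [0.003, 0.108, 0.994, -0.008]
contact_force: [-3.3, -21.6, 7.7]
gripper_width: 0.176
```

Request:
jog_arm(targets=[[0,0,0,0],[0,0,0,0],[0,0,0,0],[0,0,0,0],[0,0,0,0]], fingers=1)

```text
time: 8.47
tool_pos: [0.5089, 0.0172, 0.1375]
tool_rot: [0.0, 0.108, 0.994, 0.0]
contact_force: [-0.3, -0.7, -0.1]
gripper_width: 0.869
```

Request:
jog_arm(targets=[[0,0,-0.03,0],[0,0,-0.07,0],[0,0,-0.11,0],[0,0,-0.15,0],[0,-0.02,-0.19,0]])

```text
time: 8.88
tool_pos: [0.5049, 0.0006, 0.3269]
tool_rot: [0.0, 0.106, 0.994, 0.001]
contact_force: [0.9, -0.8, 0.3]
gripper_width: 1.003
```

Request:
jog_arm(targets=[[0.015,-0.17,-0.05,0],[0.015,-0.17,-0.05,0],[0.015,-0.17,-0.05,0],[0.015,-0.17,-0.05,0],[0.015,-0.17,-0.05,0]])

```text
time: 9.3
tool_pos: [0.4528, -0.168, 0.3768]
tool_rot: [0.001, 0.11, 0.994, -0.001]
contact_force: [-0.3, 0.2, 0.6]
gripper_width: 1.002
```

Run:
```python
from h import *
snap('wrist','w3.png');s,p,M=st();print(p,M.round(3),s['joint_pos'])
```

```text
[ 0.45302146 -0.16769356  0.37655689] [[-0.976  0.22   0.002]
 [ 0.22   0.976 -0.003]
 [-0.003 -0.002 -1.   ]] [-5.07987453e-01 -3.36209240e-01  1.72620807e+00 -1.30667969e-03
  1.74840024e+00 -1.85766789e+00]
```

View pics/w3.png

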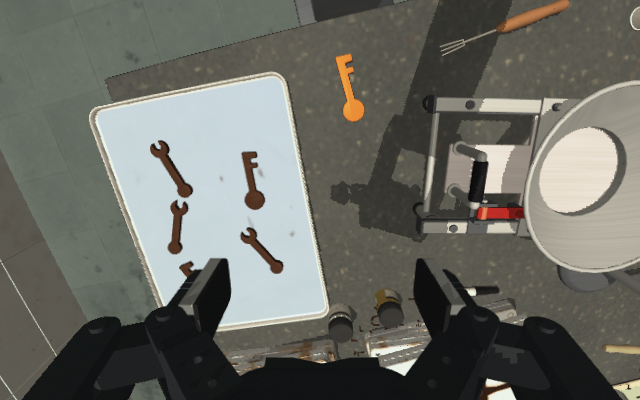

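The wrist view shows the gate home (bar at (479,181), close to the hopper) with the red catch at (500,213) and the lamp away. Four tools are fully visible and the fifth is partly hidden at (187,268). I'll measure them.

```bash
cat >> h.py <<'E'
def tools(f,poly=None):
    g=cv2.imread('pics/'+f); m=((g[...,2]<130)&(g[...,0]<70)).astype(np.uint8)
    T=np.array([[.335,-.225],[.725,-.255],[.73,-.515],[.31,-.475]])
    roi=np.zeros_like(m); cv2.fillPoly(roi,[proj(f,np.c_[T,np.full(4,.014)]).astype(np.int32)],1); m*=roi
    n,l,s,c=cv2.connectedComponentsWithStats(m); out=[]
    for i in range(1,n):
        if s[i,4]<60: continue
        ys,xs=np.nonzero(l==i); P=onz(f,np.c_[xs,ys],.012)[:,:2]
        r=cv2.minAreaRect((P*1000).astype(np.float32)); q=P-P.mean(0); w,V=np.linalg.eigh(q.T@q); d=V[:,1]
        b=cv2.boxPoints(r); e=[b[1]-b[0],b[2]-b[1]]; L=max(e,key=np.linalg.norm)
        out.append((r[0],L)); print(s[i,4],c[i].round(),'rect',np.round(r[0],1),np.round(r[1],1),'long',(np.degrees(np.arctan2(L[1],L[0]))%180).round(1),'pca',(np.degrees(np.arctan2(d[1],d[0]))%180).round(1))
E
python3 - <<'E'
from h import *
b=onz('w3.png',[[477,160],[480,201]],.158).mean(0); print(b,np.linalg.norm(b[:2]-[.549,.183]))
tools('w3.png')
shift([.485,-.297,.3])
E
```

```text
[0.50676796 0.00938839 0.158     ] 0.1786743865989923
637 [171. 168.] rect [ 430.6 -412.6] [98.7 30. ] long 14.8 pca 12.8
622 [252. 183.] rect [ 478.9 -288.2] [32.1 94.6] long 166.8 pca 171.4
497 [177. 227.] rect [ 530.8 -441.6] [ 27.8 100.7] long 155.0 pca 153.5
497 [262. 250.] rect [ 604.7 -307.6] [99.  29.3] long 26.3 pca 24.5
2546 [203. 296.] rect [ 668.1 -447.5] [127.4 141.3] long 173.4 pca 131.7
shift mm [ -59.4 -119.    77. ]
```

Bar at 0.179 from the middle, so the gate is home within error. First pick: the key at (0.480,-0.289), long axis about 169°.

Request:
jog_arm(targets=[[-0.052,-0.112,0.16,-2],[-0.052,-0.112,0.16,-2],[-0.052,-0.112,0.16,-2],[-0.052,-0.112,0.16,-2],[-0.052,-0.112,0.16,-2]], fingers=0.85)

```text
time: 9.77
tool_pos: [0.4805, -0.2841, 0.2113]
tool_rot: [-0.001, 0.09, 0.996, 0.001]
contact_force: [1.1, -0.5, -0.3]
gripper_width: 0.85
```

Request:
jog_arm(targets=[[0,0,0.04,0],[0,0,0.08,0],[0,0,0.12,0],[0,0,0.12,0],[0,0,0.12,0]])

```text
time: 10.18
tool_pos: [0.4792, -0.2822, 0.0917]
tool_rot: [-0.003, 0.09, 0.996, 0.002]
contact_force: [0.5, -0.8, 0.8]
gripper_width: 0.849
```

Run:
```python
from h import *
shift([.4795,-.289,.002],79); s,p,M=st(); print(p)
snap('wrist','w4.png');  print(proj('w4.png',[[.4795,-.289,.013]])); tools('w4.png')
```

```text
shift mm [-2.1 -7.  89.7]
turn 0.7 j6 -2.057
[ 0.47915441 -0.28218148  0.09173327]
[[311.2541087  213.06278887]]
3619 [127. 175.] rect [ 431.1 -414.2] [99.7 32.5] long 11.7 pca 12.9
3129 [306. 212.] rect [ 479.2 -291.8] [32.3 97. ] long 169.6 pca 171.2
21848 [222. 348.] rect [ 573.2 -364.9] [258.3 162.1] long 80.5 pca 65.3
```

Request:
jog_arm(targets=[[0,-0.009,0.035,0],[0,-0.009,0.07,0],[0,-0.009,0.087,0],[0,-0.009,0.087,0],[0,-0.009,0.088,0]])

```text
time: 10.65
tool_pos: [0.4808, -0.2945, 0.0093]
tool_rot: [0.002, 0.09, 0.996, -0.001]
contact_force: [0.8, -0.3, 0.7]
gripper_width: 0.851
```

Request:
jog_arm(targets=[[0,0,0,0],[0,0,0,0],[0,0,0,0],[0,0,0,0],[0,0,0,0]], fingers=0)

```text
time: 11.07
tool_pos: [0.4804, -0.2947, 0.0093]
tool_rot: [0.002, 0.091, 0.996, -0.001]
contact_force: [-0.9, 1.2, 7.5]
gripper_width: 0.314
```

Request:
jog_arm(targets=[[0,0,0,0],[0,0,0,0],[0,0,0,0]])

```text
time: 11.32
tool_pos: [0.4804, -0.2947, 0.0093]
tool_rot: [0.002, 0.091, 0.996, -0.001]
contact_force: [-1.7, 1.9, 7.0]
gripper_width: 0.309
```

Request:
jog_arm(targets=[[0,0,-0.02,0],[0,0,-0.06,0],[0,0,-0.1,0],[0,0,-0.14,0],[0,0,-0.14,0]])

```text
time: 11.73
tool_pos: [0.4835, -0.2972, 0.1579]
tool_rot: [0.007, 0.091, 0.996, -0.005]
contact_force: [0.9, -0.8, 1.1]
gripper_width: 0.307
```

Run:
```python
from h import *
s,p,M=st(); print(p,s['gripper_width'])
snap('wrist','w5.png'); tools('w5.png')
```

```text
[ 0.48348798 -0.29717602  0.15785698] 0.30685672326102603
2134 [184. 148.] rect [ 431.5 -414.2] [99.5 30. ] long 12.5 pca 12.5
24885 [289. 312.] rect [ 594.7 -382.4] [267.3 270.3] long 90.6 pca 126.4
1479 [189. 249.] rect [ 530.  -442.3] [ 28.8 102.6] long 154.9 pca 153.1
```

View pics/w5.png

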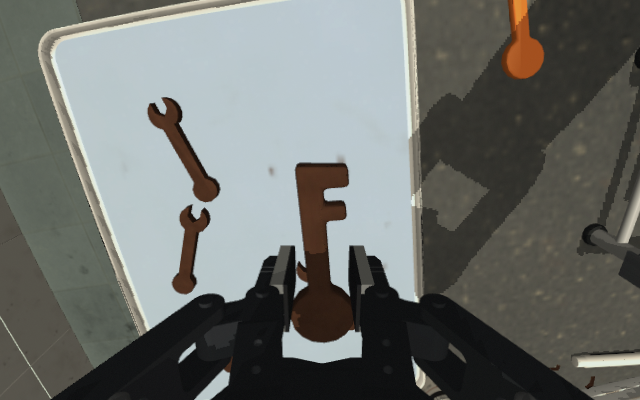

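The key is held squarely between the pads in the wrist view (about (322,310)). Carrying it to the hopper.

Request:
jog_arm(targets=[[0.006,0.02,-0.07,0],[0.006,0.16,-0.07,0],[0.006,0.16,-0.07,0],[0.006,0.16,-0.07,0],[0.006,0.16,-0.07,0]])

```text
time: 12.2
tool_pos: [0.5017, -0.1322, 0.2168]
tool_rot: [0.0, 0.09, 0.996, 0.001]
contact_force: [0.8, -0.0, -0.2]
gripper_width: 0.311
```

Request:
jog_arm(targets=[[0.006,0.16,0,0],[0.006,0.16,0,0],[0.006,0.16,0,0],[0.006,0.16,0,0],[0.006,0.16,0,0]])

```text
time: 12.62
tool_pos: [0.5243, 0.0288, 0.2156]
tool_rot: [-0.001, 0.087, 0.996, 0.001]
contact_force: [-0.5, 0.5, -0.6]
gripper_width: 0.309
```

Request:
jog_arm(targets=[[0.006,0.16,0,0],[0.006,0.16,0,0],[0.006,0.16,0,0],[0.006,0.16,0,0],[0.006,0.16,0,0]])

```text
time: 13.03
tool_pos: [0.5473, 0.1865, 0.2155]
tool_rot: [-0.001, 0.088, 0.996, 0.001]
contact_force: [-0.2, 0.2, 0.1]
gripper_width: 0.313
```

Run:
```python
from h import *
s,p,M=st(); print(p,s['gripper_width'],s['contact_force']);shift([.549,.183,.118],77.2)
```

```text
[0.54730415 0.1865186  0.21552104] 0.31267240267329954 [-0.17135455  0.15094978  0.13523304]
shift mm [-2.4 -3.3 97.5]
turn 2.7 j6 -1.196
```

Request:
jog_arm(targets=[[0,-0.003,0.03,0],[0,-0.003,0.06,0],[0,-0.003,0.09,0],[0,-0.003,0.09,0],[0,-0.003,0.09,0]])

```text
time: 13.45
tool_pos: [0.5453, 0.1779, 0.1241]
tool_rot: [-0.003, 0.091, 0.996, -0.001]
contact_force: [0.0, -0.2, -0.7]
gripper_width: 0.311
```

Request:
jog_arm(targets=[[0,0,0,0],[0,0,0,0],[0,0,0,0],[0,0,0,0]], fingers=0.7)

```text
time: 13.78
tool_pos: [0.5485, 0.179, 0.1288]
tool_rot: [0.002, 0.091, 0.996, 0.0]
contact_force: [-0.4, 0.1, -0.2]
gripper_width: 0.699
```

Request:
jog_arm(targets=[[0,0,-0.03,0],[0,0,-0.07,0],[0,0,-0.1,0],[-0.047,-0.157,-0.1,0],[-0.047,-0.157,-0.1,0]])

```text
time: 14.2
tool_pos: [0.5583, 0.0968, 0.2317]
tool_rot: [0.004, 0.088, 0.996, 0.001]
contact_force: [0.8, -0.8, -1.2]
gripper_width: 0.701
```

Request:
jog_arm(targets=[[-0.061,-0.203,0,0],[-0.061,-0.203,0,0],[-0.061,-0.203,0,0],[-0.061,-0.203,0,0],[-0.061,-0.203,0,0]])

```text
time: 14.62
tool_pos: [0.5795, -0.1132, 0.228]
tool_rot: [0.001, 0.091, 0.996, -0.0]
contact_force: [0.5, 0.7, 0.0]
gripper_width: 0.704
```

Request:
jog_arm(targets=[[-0.053,-0.178,0,-7],[-0.053,-0.178,0,-14],[-0.053,-0.178,0,-21],[-0.053,-0.178,0,-28],[-0.053,-0.178,0,-35.6]])

```text
time: 15.03
tool_pos: [0.5992, -0.3006, 0.2276]
tool_rot: [0.0, -0.216, 0.976, -0.001]
contact_force: [-0.4, 0.3, -0.7]
gripper_width: 0.702
```

Request:
jog_arm(targets=[[0,0,0.04,0],[0,0,0.08,0],[0,0,0.12,0],[0,0,0.12,0],[0,0,0.12,0]], fingers=0.85)

```text
time: 15.45
tool_pos: [0.5978, -0.2948, 0.1044]
tool_rot: [-0.002, -0.214, 0.977, 0.002]
contact_force: [0.6, 0.1, 0.3]
gripper_width: 0.85
```

```bash
cat >> h.py <<'E'
def pick(f,goal,yaw):
    s,p,M=st(); print(p,'j6',s['joint_pos'][5]); snap('wrist',f); tools(f); shift([*goal,.009],yaw)
E
python3 -c "
from h import *
pick('w6.png',[.605,-.3075],115.5)"
```

```text
[ 0.59778823 -0.29475997  0.10443386] j6 -2.5726675184561945
3321 [154.  40.] rect [ 535.2 -442.3] [25.9 96.9] long 148.6 pca 149.3
3342 [116. 181.] rect [ 646.4 -442. ] [98.6 35.7] long 9.6 pca 13.8
2426 [296. 202.] rect [ 606.8 -310.9] [101.3  26.7] long 24.3 pca 24.7
2338 [223. 287.] rect [ 694.8 -341.4] [63.5 47.6] long 0.3 pca 175.0
shift mm [  0.2 -12.6  99. ]
turn -0.7 j6 -2.573
```

Request:
jog_arm(targets=[[-0.002,-0.013,0.03,0],[-0.002,-0.013,0.07,0],[-0.002,-0.013,0.099,0],[-0.002,-0.013,0.099,0],[-0.002,-0.013,0.099,0]])

```text
time: 15.92
tool_pos: [0.6076, -0.307, 0.0096]
tool_rot: [0.001, -0.215, 0.977, -0.001]
contact_force: [1.3, 0.5, 0.0]
gripper_width: 0.856
```

Request:
jog_arm(targets=[[0,0,0,0],[0,0,0,0],[0,0,0,0],[0,0,0,0],[0,0,0,0]], fingers=0)

```text
time: 16.33
tool_pos: [0.6083, -0.3076, 0.011]
tool_rot: [0.002, -0.215, 0.977, -0.002]
contact_force: [-1.3, 2.3, 7.5]
gripper_width: 0.258
```

Request:
jog_arm(targets=[[0,0,0,0],[0,0,0,0],[0,0,0,0]])

```text
time: 16.58
tool_pos: [0.6083, -0.3076, 0.0109]
tool_rot: [0.001, -0.214, 0.977, -0.001]
contact_force: [-2.1, 0.7, 7.4]
gripper_width: 0.255
```

Request:
jog_arm(targets=[[0,0,-0.03,0],[0,0,-0.07,0],[0,0,-0.11,0],[0,0,-0.15,0],[0,0,-0.2,0]])

```text
time: 17.0
tool_pos: [0.6063, -0.3064, 0.2017]
tool_rot: [0.0, -0.214, 0.977, -0.0]
contact_force: [-0.3, -0.0, 0.5]
gripper_width: -0.001
```

Request:
jog_arm(targets=[[0,0,-0.02,0],[0,0,-0.02,0]])

```text
time: 17.17
tool_pos: [0.6097, -0.3086, 0.2292]
tool_rot: [0.005, -0.215, 0.977, -0.005]
contact_force: [-0.3, -0.6, 0.8]
gripper_width: -0.002
```

Run:
```python
from h import *
s,p,M=st(); print(p,s['gripper_width']); shift([.549,.183,.2]); shift([.549,.183,.2],77.2)
```

```text
[ 0.60965468 -0.3085689   0.22921628] -0.0017656532499719
shift mm [-150.7  472.1   24.5]
shift mm [-150.7  472.1   24.5]
turn 37.6 j6 -2.581
```

The spanner slipped out. I'll open and look for where it lies.

Request:
jog_arm(targets=[[0,0.02,0.04,0],[0,0.02,0.08,0],[0,0.02,0.08,0],[0,0.02,0.08,0]], fingers=0.85)

```text
time: 17.5
tool_pos: [0.5957, -0.2869, 0.1352]
tool_rot: [-0.003, -0.215, 0.977, 0.003]
contact_force: [-0.0, 0.2, -0.1]
gripper_width: 0.565
```

```bash
python3 -c "
from h import *
pick('w7.png',[.605,-.3075],115.5)"
```

```text
[ 0.5956994  -0.2868657   0.13516316] j6 -2.564425693489307
2876 [167.  41.] rect [ 532.2 -442.7] [ 25.3 100.5] long 151.7 pca 150.4
2660 [128. 171.] rect [ 647.2 -445.3] [96.9 35.4] long 15.3 pca 13.9
2107 [240. 183.] rect [ 619.2 -350.5] [99.9 28.2] long 21.5 pca 20.9
1572 [253. 282.] rect [ 694.4 -308.7] [64.5 48. ] long 0.4 pca 176.1
shift mm [  1.2 -20.8 129.6]
turn -0.7 j6 -2.564
```

View pics/w7.png

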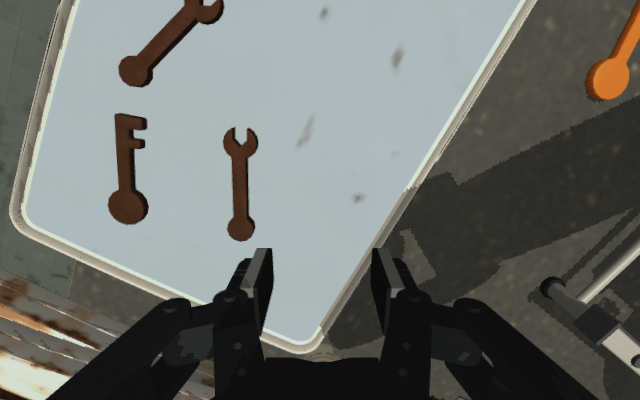

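The spanner lies flat at about (240,183), which is (0.619,-0.350). I'll re-pick it, deeper.

Request:
jog_arm(targets=[[0.005,-0.034,0.03,3.5],[0.005,-0.066,0.06,3.5],[0.005,-0.066,0.06,3.5],[0.005,-0.066,0.06,3.5],[0.005,-0.066,0.06,3.5]])

```text
time: 17.97
tool_pos: [0.6225, -0.3515, 0.0817]
tool_rot: [0.001, -0.184, 0.983, -0.001]
contact_force: [-0.3, -0.3, 0.1]
gripper_width: 0.849
```

Request:
jog_arm(targets=[[0,0,0,0],[0,0,0,0],[0,0,0,0]])

```text
time: 18.22
tool_pos: [0.6223, -0.3504, 0.0819]
tool_rot: [0.001, -0.185, 0.983, -0.001]
contact_force: [0.5, -0.1, 0.8]
gripper_width: 0.852
```

```bash
python3 -c "
from h import *
pick('w8.png',[.6192,-.3505],111.3)"
```

```text
[ 0.62230975 -0.35035402  0.0819215 ] j6 -2.5597870816679102
3491 [217.  44.] rect [ 536.8 -446.1] [25.  89.7] long 151.7 pca 150.1
3817 [181. 197.] rect [ 646.6 -442.8] [98.1 34.5] long 9.5 pca 13.8
2897 [320. 205.] rect [ 619.3 -351. ] [101.4  26.7] long 22.3 pca 21.0
2216 [223. 285.] rect [ 700.5 -402.5] [54.8 43.3] long 1.2 pca 168.7
1533 [413. 281.] rect [ 652.2 -259.6] [58.3 29.7] long 21.6 pca 23.6
shift mm [ 2.9  1.  72.4]
turn 0.0 j6 -2.56
```

Request:
jog_arm(targets=[[0.003,0,0.035,0],[0.003,0,0.065,0],[0.003,0,0.078,0],[0.003,0,0.078,0],[0.003,0,0.078,0]])

```text
time: 18.68
tool_pos: [0.6182, -0.3511, 0.001]
tool_rot: [-0.0, -0.185, 0.983, 0.0]
contact_force: [0.3, 0.5, -0.1]
gripper_width: 0.85
```

Request:
jog_arm(targets=[[0,0,0,0],[0,0,0,0],[0,0,0,0],[0,0,0,0],[0,0,0,0]], fingers=0)

```text
time: 19.1
tool_pos: [0.6198, -0.3525, 0.0035]
tool_rot: [0.001, -0.185, 0.983, -0.001]
contact_force: [-1.4, -0.1, 4.9]
gripper_width: 0.284
```

Request:
jog_arm(targets=[[0,0,0,0],[0,0,0,0],[0,0,0,0],[0,0,0,0]])

```text
time: 19.43
tool_pos: [0.6198, -0.3526, 0.0035]
tool_rot: [0.001, -0.185, 0.983, -0.001]
contact_force: [-0.8, -0.5, 6.7]
gripper_width: 0.279
```

Request:
jog_arm(targets=[[0,0,-0.02,0],[0,0,-0.05,0],[0,0,-0.09,0],[0,0,-0.13,0],[0,0,-0.17,0]])

```text
time: 19.85
tool_pos: [0.6179, -0.3512, 0.1722]
tool_rot: [-0.001, -0.185, 0.983, 0.001]
contact_force: [-0.0, -0.0, 0.4]
gripper_width: 0.283
```

Request:
jog_arm(targets=[[0,0,-0.05,0],[0,0,-0.05,0],[0,0,-0.05,0]])

```text
time: 20.1
tool_pos: [0.6206, -0.353, 0.2278]
tool_rot: [0.003, -0.185, 0.983, -0.004]
contact_force: [-0.6, -0.1, -0.1]
gripper_width: 0.289
```

Run:
```python
from h import *
s,p,M=st(); print(p,s['gripper_width']); shift([.549,.183,.22],77.2)
```

```text
[ 0.62056129 -0.3530019   0.22779376] 0.2887215765794374
shift mm [-127.7  525.5    4.1]
turn 34.1 j6 -2.563
```

Request:
jog_arm(targets=[[-0.042,0.175,0,0],[-0.042,0.175,0,0],[-0.042,0.175,0,0],[-0.042,0.175,0,0],[-0.042,0.175,0,0]])

```text
time: 20.52
tool_pos: [0.5921, -0.168, 0.2179]
tool_rot: [-0.002, -0.186, 0.982, 0.002]
contact_force: [0.2, -0.1, -0.4]
gripper_width: 0.28
```

Request:
jog_arm(targets=[[-0.042,0.175,0,0],[-0.042,0.175,0,0],[-0.042,0.175,0,0],[-0.042,0.175,0,0],[-0.042,0.175,0,0]])

```text
time: 20.93
tool_pos: [0.5678, 0.0095, 0.2186]
tool_rot: [-0.002, -0.186, 0.982, 0.002]
contact_force: [-0.1, -1.4, -0.5]
gripper_width: 0.279
```

Request:
jog_arm(targets=[[-0.043,0.175,0,0],[-0.043,0.175,0,0],[-0.043,0.175,0,0],[-0.043,0.175,0,0],[-0.043,0.175,0,0]])

```text
time: 21.35
tool_pos: [0.5446, 0.1876, 0.219]
tool_rot: [-0.002, -0.186, 0.982, 0.001]
contact_force: [-1.3, -0.8, 0.6]
gripper_width: 0.284
```

Request:
jog_arm(targets=[[0,0,0.03,0],[0,0,0.06,0],[0,0,0.09,0],[0,0,0.095,0],[0,0,0.095,0]])

```text
time: 21.77
tool_pos: [0.5438, 0.1826, 0.1218]
tool_rot: [-0.004, -0.184, 0.983, -0.0]
contact_force: [0.5, 0.2, 0.3]
gripper_width: 0.283
```

Request:
jog_arm(targets=[[0,0,0,0],[0,0,0,0],[0,0,0,0],[0,0,0,0]], fingers=0.7)

```text
time: 22.1
tool_pos: [0.5478, 0.1838, 0.1285]
tool_rot: [0.002, -0.184, 0.983, 0.0]
contact_force: [-0.2, -0.9, 0.2]
gripper_width: 0.702
```

Request:
jog_arm(targets=[[0,0,-0.04,0],[0,0,-0.08,0],[0,0,-0.12,0],[0,0,-0.14,0],[0,0,-0.14,0]])

```text
time: 22.52
tool_pos: [0.5497, 0.1844, 0.2756]
tool_rot: [0.007, -0.185, 0.983, 0.0]
contact_force: [0.5, -0.5, 0.4]
gripper_width: 0.698
```

Run:
```python
from h import *
s,p,M=st(); print(p,s['gripper_width']); snap('wrist','w9.png'); shift([.647,-.444,.22],102.5)
```

```text
[0.54971255 0.18439026 0.27557885] 0.6980527841716325
shift mm [ 136.5 -621.    51.5]
turn 8.8 j6 -1.747
```

View pics/w9.png

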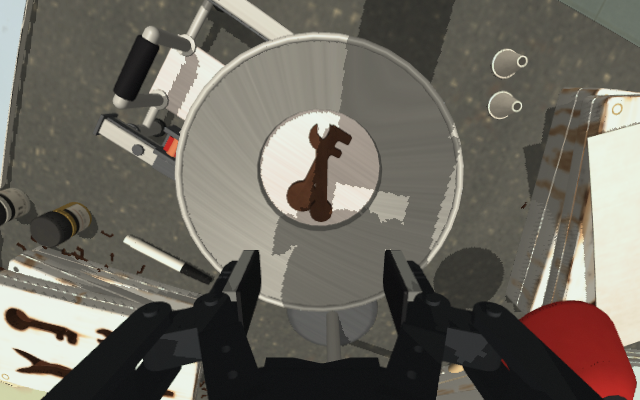

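Key and spanner both lie flat on the gate inside the outlet ((315,175)). Next is the key at (0.647,-0.444).

Request:
jog_arm(targets=[[0.044,-0.2,0,0],[0.044,-0.2,0,0],[0.044,-0.2,0,0],[0.044,-0.2,0,0],[0.044,-0.2,0,0]])

```text
time: 22.98
tool_pos: [0.5772, -0.0206, 0.2647]
tool_rot: [-0.001, -0.185, 0.983, 0.0]
contact_force: [0.7, 0.5, -0.4]
gripper_width: 0.703
```

Request:
jog_arm(targets=[[0.044,-0.2,0,0],[0.044,-0.2,0,0],[0.044,-0.2,0,0],[0.044,-0.2,0,0],[0.044,-0.2,0,0]])

```text
time: 23.4
tool_pos: [0.6087, -0.2232, 0.2644]
tool_rot: [-0.001, -0.184, 0.983, 0.001]
contact_force: [0.7, 1.2, -0.1]
gripper_width: 0.699
```

Request:
jog_arm(targets=[[0.044,-0.2,0,0],[0.044,-0.2,0,0],[0.044,-0.2,0,0],[0.044,-0.2,0,4],[0.044,-0.2,0,9]])

```text
time: 23.82
tool_pos: [0.6403, -0.4254, 0.2639]
tool_rot: [-0.001, -0.105, 0.994, 0.001]
contact_force: [1.0, 0.7, 0.6]
gripper_width: 0.698
```

Request:
jog_arm(targets=[[0.004,-0.017,0.04,0],[0.004,-0.017,0.08,0],[0.004,-0.017,0.12,0],[0.004,-0.017,0.16,0],[0.004,-0.017,0.18,0]], fingers=0.85)

```text
time: 24.23
tool_pos: [0.6369, -0.4381, 0.0767]
tool_rot: [-0.004, -0.107, 0.994, 0.004]
contact_force: [-0.5, 1.6, -0.6]
gripper_width: 0.851
```

Request:
jog_arm(targets=[[0,0,0,0],[0,0,0,0],[0,0,0,0]])

```text
time: 24.48
tool_pos: [0.6416, -0.4414, 0.0882]
tool_rot: [0.001, -0.107, 0.994, -0.001]
contact_force: [-0.0, -0.3, 1.5]
gripper_width: 0.85
```

```bash
python3 -c "
from h import *
pick('w10.png',[.647,-.444],102.5)"
```

```text
[ 0.64157358 -0.44138779  0.08816131] j6 -2.4829975732593756
3423 [348.  54.] rect [ 533.9 -446.2] [23.1 95.1] long 151.9 pca 150.7
3232 [311. 217.] rect [ 647.8 -445.9] [97.4 32.1] long 12.3 pca 14.0
1425 [229. 279.] rect [ 709.8 -501.2] [42.6 31.1] long 1.8 pca 169.3
5245 [448. 306.] rect [ 704.4 -317.3] [133.2  57.9] long 73.3 pca 71.8
shift mm [-4.  -2.8 80.7]
turn -0.2 j6 -2.483
```

Request:
jog_arm(targets=[[-0.004,-0.005,0.035,0],[-0.004,-0.005,0.07,0],[-0.004,-0.005,0.084,0],[-0.004,-0.005,0.084,0],[-0.004,-0.005,0.084,0]])

```text
time: 24.95
tool_pos: [0.646, -0.4449, 0.0031]
tool_rot: [0.0, -0.107, 0.994, -0.0]
contact_force: [-0.9, -0.1, -0.1]
gripper_width: 0.854
```

Request:
jog_arm(targets=[[0,0,0,0],[0,0,0,0],[0,0,0,0],[0,0,0,0],[0,0,0,0]], fingers=0)

```text
time: 25.37
tool_pos: [0.6472, -0.4461, 0.0055]
tool_rot: [0.002, -0.107, 0.994, -0.002]
contact_force: [-0.3, -0.2, 5.1]
gripper_width: 0.318
```

Request:
jog_arm(targets=[[0,0,0,0],[0,0,0,0],[0,0,0,0],[0,0,0,0]])

```text
time: 25.7
tool_pos: [0.6472, -0.4461, 0.0055]
tool_rot: [0.002, -0.107, 0.994, -0.002]
contact_force: [1.0, 0.8, 6.2]
gripper_width: 0.324
```

Request:
jog_arm(targets=[[0,0,-0.02,0],[0,0,-0.05,0],[0,0,-0.09,0],[0,0,-0.13,0],[0,0,-0.17,0]])

```text
time: 26.12
tool_pos: [0.6454, -0.4444, 0.1739]
tool_rot: [-0.0, -0.107, 0.994, 0.0]
contact_force: [0.8, -0.0, -0.5]
gripper_width: 0.326
```

Request:
jog_arm(targets=[[0,0,-0.05,0],[0,0,-0.05,0],[0,0,-0.05,0]])

```text
time: 26.37
tool_pos: [0.6478, -0.4464, 0.23]
tool_rot: [0.004, -0.107, 0.994, -0.004]
contact_force: [-0.4, 0.6, -0.3]
gripper_width: 0.319
```

Run:
```python
from h import *
s,p,M=st(); print(p,s['gripper_width']); shift([.549,.183,.22],77.2)
```

```text
[ 0.64776366 -0.44644534  0.23001332] 0.31932050769192966
shift mm [-37.2 636.1   4.5]
turn 25.1 j6 -2.483
```

Request:
jog_arm(targets=[[-0.012,0.2,0,0],[-0.012,0.2,0,0],[-0.012,0.2,0,0],[-0.012,0.2,0,0],[-0.012,0.2,0,0]])

```text
time: 26.78
tool_pos: [0.6131, -0.2435, 0.2188]
tool_rot: [-0.002, -0.107, 0.994, 0.002]
contact_force: [0.7, 0.2, -0.9]
gripper_width: 0.318
```

Request:
jog_arm(targets=[[-0.012,0.2,0,0],[-0.012,0.2,0,0],[-0.012,0.2,0,0],[-0.012,0.2,0,0],[-0.012,0.2,0,0]])

```text
time: 27.2
tool_pos: [0.582, -0.0459, 0.2191]
tool_rot: [-0.002, -0.107, 0.994, 0.001]
contact_force: [0.5, -0.2, -0.9]
gripper_width: 0.322
```

Request:
jog_arm(targets=[[-0.012,0.2,0,0],[-0.012,0.2,0,0],[-0.012,0.2,0,0],[-0.012,0.2,0,0],[-0.012,0.2,0,0]])

```text
time: 27.62
tool_pos: [0.5512, 0.1516, 0.2193]
tool_rot: [-0.002, -0.107, 0.994, 0.0]
contact_force: [-0.3, 1.1, -1.2]
gripper_width: 0.325
```

Request:
jog_arm(targets=[[-0.001,0.036,0.01,0],[-0.001,0.036,0.04,0],[-0.001,0.036,0.07,0],[-0.001,0.036,0.093,0],[-0.001,0.036,0.093,0]])

```text
time: 28.03
tool_pos: [0.5408, 0.1838, 0.1201]
tool_rot: [-0.008, -0.107, 0.994, -0.001]
contact_force: [-1.8, 0.0, -1.1]
gripper_width: 0.325
```

Request:
jog_arm(targets=[[0,0,0,0],[0,0,0,0],[0,0,0,0],[0,0,0,0]], fingers=0.7)

```text
time: 28.37
tool_pos: [0.5482, 0.1846, 0.1315]
tool_rot: [0.002, -0.107, 0.994, 0.0]
contact_force: [0.3, -0.0, 0.8]
gripper_width: 0.699
```

Request:
jog_arm(targets=[[0,0,-0.04,0],[0,0,-0.08,0],[0,0,-0.12,0],[0,0,-0.14,0],[0,0,-0.14,0]])

```text
time: 28.78
tool_pos: [0.5502, 0.1851, 0.279]
tool_rot: [0.008, -0.107, 0.994, 0.001]
contact_force: [0.5, 0.7, 0.3]
gripper_width: 0.703
```

Run:
```python
from h import *
s,p,M=st(); print(p,s['gripper_width']); snap('wrist','w11.png'); shift([.532,-.443,.22],63)
```

```text
[0.55021941 0.18511057 0.27901885] 0.7027202806523306
shift mm [ 150.4 -609.9   53.8]
turn 39.3 j6 -1.588
```

View pics/w11.png

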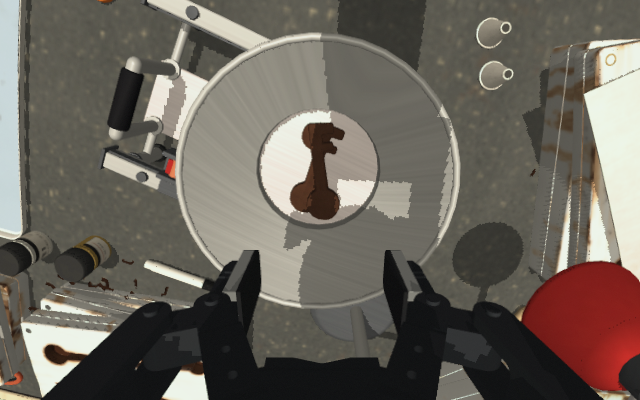

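Three tools are now stacked in the outlet ((318,172)). Next is the spanner at (0.532,-0.443).

Request:
jog_arm(targets=[[0.047,-0.19,0,0],[0.047,-0.19,0,0],[0.047,-0.19,0,0],[0.047,-0.19,0,0],[0.047,-0.19,0,0]])

```text
time: 29.25
tool_pos: [0.5401, -0.0139, 0.2679]
tool_rot: [-0.001, -0.106, 0.994, -0.0]
contact_force: [0.9, 0.6, 0.7]
gripper_width: 0.698
```

Request:
jog_arm(targets=[[0.047,-0.19,0,0],[0.047,-0.19,0,0],[0.047,-0.19,0,0],[0.047,-0.19,0,0],[0.047,-0.19,0,0]])

```text
time: 29.67
tool_pos: [0.5344, -0.2098, 0.2678]
tool_rot: [-0.001, -0.106, 0.994, 0.0]
contact_force: [0.1, 1.0, 0.6]
gripper_width: 0.697
```

Request:
jog_arm(targets=[[0.047,-0.19,0,7],[0.047,-0.19,0,14],[0.047,-0.19,0,21],[0.047,-0.19,0,28],[0.047,-0.19,0,35]])

```text
time: 30.08
tool_pos: [0.5287, -0.4055, 0.2674]
tool_rot: [-0.001, 0.201, 0.98, 0.0]
contact_force: [0.3, -0.3, -0.4]
gripper_width: 0.703
```

Request:
jog_arm(targets=[[-0.014,-0.036,0.02,4],[-0.014,-0.036,0.06,4],[-0.014,-0.036,0.1,4],[-0.014,-0.036,0.14,4],[-0.014,-0.036,0.18,4]], fingers=0.85)

```text
time: 30.5
tool_pos: [0.528, -0.4407, 0.086]
tool_rot: [-0.001, 0.232, 0.973, 0.001]
contact_force: [1.0, -0.7, -0.0]
gripper_width: 0.853
```

Request:
jog_arm(targets=[[0,0,0,0],[0,0,0,0],[0,0,0,0]])

```text
time: 30.75
tool_pos: [0.5298, -0.4417, 0.0912]
tool_rot: [0.001, 0.231, 0.973, -0.001]
contact_force: [-0.3, -0.1, 1.5]
gripper_width: 0.847
```

```bash
python3 -c "
from h import *
pick('w12.png',[.532,-.443],63)"
```

```text
[ 0.52981056 -0.4417279   0.0911839 ] j6 -1.907003507370959
3644 [286.  65.] rect [ 432.1 -417.4] [100.1  27.4] long 11.0 pca 13.4
2618 [317. 209.] rect [ 531.2 -444.6] [ 26.7 101.5] long 154.9 pca 153.6
12915 [433. 340.] rect [ 697.2 -419.8] [162.3 161.7] long 33.1 pca 91.6
shift mm [-1.   0.3 84. ]
turn 0.3 j6 -1.907
```

Request:
jog_arm(targets=[[-0.001,-0.002,0.035,0],[-0.001,-0.002,0.07,0],[-0.001,-0.002,0.088,0],[-0.001,-0.002,0.088,0],[-0.001,-0.002,0.088,0]])

```text
time: 31.22
tool_pos: [0.5301, -0.4441, 0.0034]
tool_rot: [0.001, 0.231, 0.973, -0.001]
contact_force: [0.9, -1.1, 1.1]
gripper_width: 0.851
```

Request:
jog_arm(targets=[[0,0,0,0],[0,0,0,0],[0,0,0,0],[0,0,0,0],[0,0,0,0]], fingers=0)

```text
time: 31.63
tool_pos: [0.5303, -0.4446, 0.0039]
tool_rot: [0.002, 0.231, 0.973, -0.001]
contact_force: [0.1, -0.1, 6.6]
gripper_width: 0.281
```

Request:
jog_arm(targets=[[0,0,0,0],[0,0,0,0],[0,0,0,0],[0,0,0,0]])

```text
time: 31.97
tool_pos: [0.5303, -0.4446, 0.0039]
tool_rot: [0.002, 0.231, 0.973, -0.001]
contact_force: [-0.2, -0.4, 6.6]
gripper_width: 0.283
```

Request:
jog_arm(targets=[[0,0,-0.02,0],[0,0,-0.05,0],[0,0,-0.09,0],[0,0,-0.13,0],[0,0,-0.17,0]])

```text
time: 32.38
tool_pos: [0.5287, -0.4428, 0.1727]
tool_rot: [-0.0, 0.231, 0.973, 0.0]
contact_force: [0.8, -0.6, -0.6]
gripper_width: 0.284
```

Request:
jog_arm(targets=[[0,0,-0.05,0],[0,0,-0.05,0],[0,0,-0.05,0]])

```text
time: 32.63
tool_pos: [0.531, -0.4451, 0.228]
tool_rot: [0.004, 0.231, 0.973, -0.003]
contact_force: [-0.1, -0.2, -1.0]
gripper_width: 0.283
```

Run:
```python
from h import *
s,p,M=st(); print(p,s['gripper_width']); shift([.549,.183,.22],77.2)
```

```text
[ 0.5309598  -0.44509753  0.22803133] 0.2826993968601409
shift mm [266.4 569.1   3.4]
turn -13.9 j6 -1.909
```

Request:
jog_arm(targets=[[0.085,0.181,0,0],[0.085,0.181,0,0],[0.085,0.181,0,0],[0.085,0.181,0,0],[0.085,0.181,0,0]])

```text
time: 33.05
tool_pos: [0.5332, -0.24, 0.2181]
tool_rot: [-0.002, 0.231, 0.973, 0.001]
contact_force: [-0.1, -0.1, 0.4]
gripper_width: 0.285
```

Request:
jog_arm(targets=[[0.085,0.181,0,0],[0.085,0.181,0,0],[0.085,0.181,0,0],[0.085,0.181,0,0],[0.085,0.181,0,0]])

```text
time: 33.47
tool_pos: [0.5384, -0.0405, 0.2184]
tool_rot: [-0.002, 0.231, 0.973, 0.0]
contact_force: [1.1, -0.4, 0.2]
gripper_width: 0.283
```

Request:
jog_arm(targets=[[0.085,0.181,0,0],[0.085,0.181,0,0],[0.085,0.181,0,0],[0.085,0.181,0,0],[0.085,0.181,0,0]])

```text
time: 33.88
tool_pos: [0.5438, 0.1591, 0.2184]
tool_rot: [-0.002, 0.231, 0.973, -0.0]
contact_force: [-0.5, -0.3, -1.3]
gripper_width: 0.282
```

Request:
jog_arm(targets=[[0.011,0.026,0.01,0],[0.011,0.026,0.04,0],[0.011,0.026,0.07,0],[0.011,0.026,0.085,0],[0.011,0.026,0.085,0]])

```text
time: 34.3
tool_pos: [0.5425, 0.1839, 0.1283]
tool_rot: [-0.006, 0.231, 0.973, -0.003]
contact_force: [-0.6, 0.5, -0.9]
gripper_width: 0.285
```

Request:
jog_arm(targets=[[0,0,0,0],[0,0,0,0],[0,0,0,0],[0,0,0,0]], fingers=0.7)

```text
time: 34.63
tool_pos: [0.5486, 0.1846, 0.1381]
tool_rot: [0.001, 0.231, 0.973, 0.001]
contact_force: [0.2, -0.3, 0.3]
gripper_width: 0.698
```

Request:
jog_arm(targets=[[0,0,-0.04,0],[0,0,-0.08,0],[0,0,-0.12,0],[0,0,-0.13,0],[0,0,-0.13,0]])

```text
time: 35.05
tool_pos: [0.5502, 0.1851, 0.2737]
tool_rot: [0.006, 0.231, 0.973, 0.003]
contact_force: [0.1, -0.7, 1.3]
gripper_width: 0.699
```

Run:
```python
from h import *
s,p,M=st(); print(p,s['gripper_width']); snap('wrist','w13.png'); shift([.4315,-.4155,.22],102.5)
```

```text
[0.55022368 0.18505087 0.27367307] 0.699289951457627
shift mm [-165.  -589.1   48.4]
turn -39.2 j6 -0.908
```

Request:
jog_arm(targets=[[-0.051,-0.182,0,0],[-0.051,-0.182,0,0],[-0.051,-0.182,0,0],[-0.051,-0.182,0,0],[-0.051,-0.182,0,0]])

```text
time: 35.52
tool_pos: [0.5092, -0.004, 0.2638]
tool_rot: [-0.002, 0.232, 0.973, -0.001]
contact_force: [0.6, -0.2, 0.5]
gripper_width: 0.701
```

Request:
jog_arm(targets=[[-0.051,-0.182,0,0],[-0.051,-0.182,0,0],[-0.051,-0.182,0,0],[-0.051,-0.182,0,0],[-0.051,-0.182,0,0]])

```text
time: 35.93
tool_pos: [0.4727, -0.1894, 0.2638]
tool_rot: [-0.002, 0.233, 0.973, -0.0]
contact_force: [0.4, 0.5, -0.4]
gripper_width: 0.699
```

Request:
jog_arm(targets=[[-0.051,-0.182,0,-7],[-0.051,-0.182,0,-14],[-0.051,-0.182,0,-21],[-0.051,-0.182,0,-28],[-0.051,-0.182,0,-35]])

```text
time: 36.35
tool_pos: [0.4367, -0.3737, 0.2635]
tool_rot: [-0.001, -0.065, 0.998, 0.001]
contact_force: [0.5, 0.5, -0.4]
gripper_width: 0.704
```

Request:
jog_arm(targets=[[0.015,-0.042,0.02,-5],[0.015,-0.042,0.06,-5],[0.015,-0.042,0.1,-5],[0.015,-0.042,0.14,-5],[0.015,-0.042,0.175,-5]], fingers=0.85)

```text
time: 36.77
tool_pos: [0.4268, -0.4137, 0.0859]
tool_rot: [-0.002, -0.106, 0.994, 0.002]
contact_force: [0.4, 0.6, -0.9]
gripper_width: 0.853
```

Request:
jog_arm(targets=[[0,0,0,0],[0,0,0,0],[0,0,0,0]])

```text
time: 37.02
tool_pos: [0.4294, -0.4159, 0.0925]
tool_rot: [0.0, -0.106, 0.994, -0.001]
contact_force: [0.7, 0.4, 1.4]
gripper_width: 0.849
```

```bash
python3 -c "
from h import *
pick('w14.png',[.4315,-.4165],103)"
```

```text
[ 0.42936197 -0.41592934  0.09248583] j6 -2.6780428815386776
2607 [319. 207.] rect [ 431.3 -417.2] [100.6  26.8] long 11.1 pca 12.6
21586 [341. 347.] rect [ 537.3 -374.6] [154.4 286.3] long 102.2 pca 105.5
shift mm [-1.3  0.3 85. ]
turn -0.8 j6 -2.678
```

View pics/w13.png

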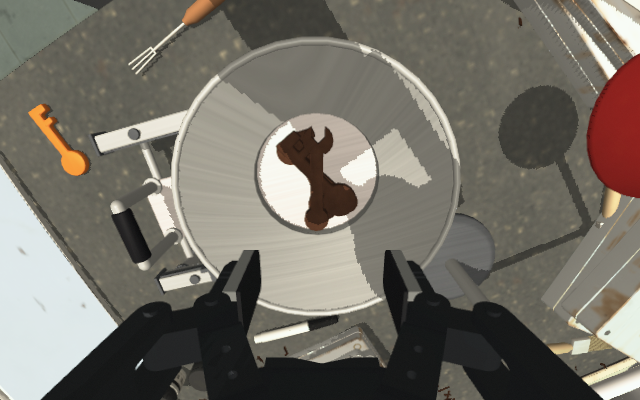

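Four tools lie in the outlet (w13, about (318,180)). Picking the last spanner.

Request:
jog_arm(targets=[[-0.002,-0.001,0.035,0],[-0.002,-0.001,0.07,0],[-0.002,-0.001,0.089,0],[-0.002,-0.001,0.089,0],[-0.002,-0.001,0.089,0]])

```text
time: 37.48
tool_pos: [0.4319, -0.4168, 0.004]
tool_rot: [0.001, -0.106, 0.994, -0.001]
contact_force: [0.7, -0.9, 0.4]
gripper_width: 0.845
```

Request:
jog_arm(targets=[[0,0,0,0],[0,0,0,0],[0,0,0,0],[0,0,0,0],[0,0,0,0]], fingers=0)

```text
time: 37.9
tool_pos: [0.4322, -0.4173, 0.0047]
tool_rot: [0.001, -0.106, 0.994, -0.002]
contact_force: [-0.6, 0.2, 6.0]
gripper_width: 0.28
```

Request:
jog_arm(targets=[[0,0,0,0],[0,0,0,0],[0,0,0,0],[0,0,0,0]])

```text
time: 38.23
tool_pos: [0.4322, -0.4174, 0.0047]
tool_rot: [0.001, -0.106, 0.994, -0.002]
contact_force: [-1.5, 0.9, 7.0]
gripper_width: 0.278
```

Request:
jog_arm(targets=[[0,0,-0.02,0],[0,0,-0.05,0],[0,0,-0.09,0],[0,0,-0.13,0],[0,0,-0.17,0]])

```text
time: 38.65
tool_pos: [0.4307, -0.4155, 0.1739]
tool_rot: [-0.0, -0.106, 0.994, 0.0]
contact_force: [0.6, -0.9, 0.1]
gripper_width: 0.282
```

Request:
jog_arm(targets=[[0,0,-0.05,0],[0,0,-0.05,0],[0,0,-0.05,0]])

```text
time: 38.9
tool_pos: [0.4327, -0.418, 0.2284]
tool_rot: [0.003, -0.106, 0.994, -0.004]
contact_force: [-0.5, 0.5, -0.5]
gripper_width: 0.28
```

Run:
```python
from h import *
s,p,M=st(); print(p,s['gripper_width']); shift([.549,.183,.22],77.2)
```

```text
[ 0.43273765 -0.41802105  0.22842173] 0.2797799204189484
shift mm [-240.8  562.9    4.3]
turn 25.0 j6 -2.676
```

Request:
jog_arm(targets=[[-0.078,0.181,0,0],[-0.078,0.181,0,0],[-0.078,0.181,0,0],[-0.078,0.181,0,0],[-0.078,0.181,0,0]])

```text
time: 39.32
tool_pos: [0.468, -0.2191, 0.2194]
tool_rot: [-0.001, -0.107, 0.994, 0.002]
contact_force: [0.9, -1.0, -1.1]
gripper_width: 0.281
```

Request:
jog_arm(targets=[[-0.078,0.181,0,0],[-0.078,0.181,0,0],[-0.078,0.181,0,0],[-0.078,0.181,0,0],[-0.078,0.181,0,0]])

```text
time: 39.73
tool_pos: [0.5057, -0.0259, 0.2196]
tool_rot: [-0.002, -0.107, 0.994, 0.001]
contact_force: [0.3, -0.1, -0.3]
gripper_width: 0.278
```

Request:
jog_arm(targets=[[-0.078,0.181,0,0],[-0.078,0.181,0,0],[-0.078,0.181,0,0],[-0.078,0.181,0,0],[-0.078,0.181,0,0]])

```text
time: 40.15
tool_pos: [0.5436, 0.1672, 0.2194]
tool_rot: [-0.002, -0.107, 0.994, 0.0]
contact_force: [-0.5, -0.5, -1.0]
gripper_width: 0.283
```

Request:
jog_arm(targets=[[-0.007,0.019,0.01,0],[-0.007,0.019,0.04,0],[-0.007,0.019,0.07,0],[-0.007,0.019,0.078,0],[-0.007,0.019,0.078,0]])

```text
time: 40.57
tool_pos: [0.544, 0.1836, 0.1385]
tool_rot: [-0.005, -0.106, 0.994, -0.0]
contact_force: [-1.1, -0.6, -0.1]
gripper_width: 0.28
```

Request:
jog_arm(targets=[[0,0,0,0],[0,0,0,0],[0,0,0,0],[0,0,0,0]], fingers=0.7)

```text
time: 40.9
tool_pos: [0.549, 0.1843, 0.1465]
tool_rot: [0.002, -0.106, 0.994, 0.0]
contact_force: [1.0, -0.5, 0.6]
gripper_width: 0.702
```

Request:
jog_arm(targets=[[0,0,-0.04,0],[0,0,-0.08,0],[0,0,-0.12,0],[0,0,-0.14,0],[0,0,-0.14,0]])

```text
time: 41.32
tool_pos: [0.5508, 0.1848, 0.2937]
tool_rot: [0.007, -0.106, 0.994, 0.001]
contact_force: [0.5, 0.1, 1.3]
gripper_width: 0.699
```

Run:
```python
from h import *
s,p,M=st(); print(p,s['gripper_width'],M.round(3)); snap('wrist','w15.png')
```

```text
[0.55080985 0.18481598 0.29369801] 0.6991582067314207 [[-0.977 -0.211  0.014]
 [-0.211  0.977  0.003]
 [-0.015 -0.    -1.   ]]
```

View pics/w15.png

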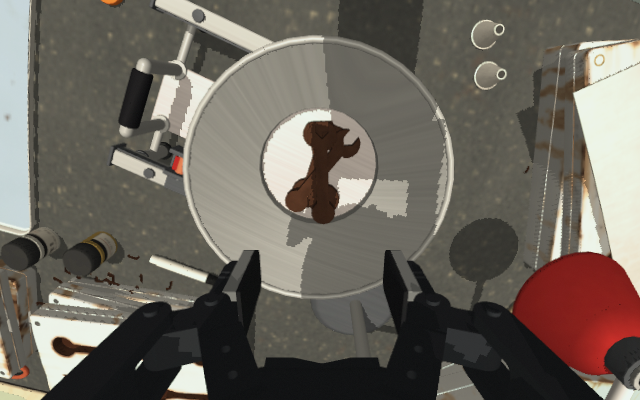

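All five tools are in the outlet (w15, (322,170)) with the lamp shade still clear at (575,325). Now back over the lamp grip.

Request:
jog_arm(targets=[[0,0,-0.04,7],[0,0,-0.08,14],[0,0,-0.115,21],[0,0,-0.115,28]], fingers=1)

```text
time: 41.7
tool_pos: [0.5493, 0.1845, 0.4077]
tool_rot: [0.006, 0.14, 0.99, 0.002]
contact_force: [-0.5, 0.7, 1.8]
gripper_width: 0.999
```

Request:
jog_arm(targets=[[0.013,0.2,0,7],[0.013,0.2,0,14],[0.013,0.2,0,21],[0.013,0.2,0,28],[0.013,0.2,0,28]])

```text
time: 42.12
tool_pos: [0.5893, 0.3826, 0.397]
tool_rot: [-0.001, 0.374, 0.927, -0.001]
contact_force: [0.8, 0.3, 0.1]
gripper_width: 0.997
```

Request:
jog_arm(targets=[[0.027,0.042,0,0],[0.027,0.042,0,0],[0.027,0.042,0,0],[0.027,0.042,0,0]])

```text
time: 42.45
tool_pos: [0.599, 0.4289, 0.3975]
tool_rot: [-0.001, 0.373, 0.928, -0.001]
contact_force: [-0.2, -0.9, -0.3]
gripper_width: 0.997
```

Run:
```python
from h import *
f='w15.png'
P=onz(f,[[183,166],[453,163],[320,36],[318,298]],.16)[:,:2]
s_=np.linalg.lstsq(np.c_[2*P,np.ones(len(P))],(P**2).sum(1),rcond=None)[0]; print('hopper',s_[:2],np.sqrt(s_[2]+s_[:2]@s_[:2]))
snap('wrist','w16.png'); s,p,M=st(); print(p); shift([.601,.4305,.298],45); print(proj('w16.png',[[.601,.4305,.328]]))
```

```text
hopper [0.54820225 0.18207179] 0.12032450058173237
[0.59911778 0.42820228 0.39853074]
shift mm [  0.2   3.1 100.5]
turn 1.2 j6 -0.286
[[325.55530473 215.73940771]]
```

View pics/w16.png

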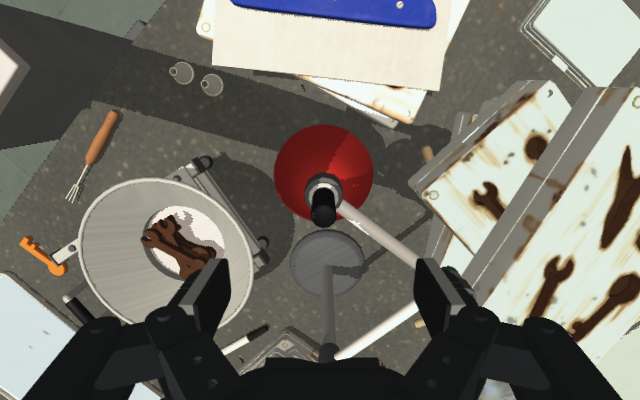

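The grip top is at (323,215), as predicted, with both fingers clear of it. Descend and grip, then check before dragging.

Request:
jog_arm(targets=[[0,0.003,0.03,0],[0,0.003,0.07,0],[0,0.003,0.1,0],[0,0.003,0.1,0],[0,0.003,0.1,0]])

```text
time: 42.92
tool_pos: [0.6006, 0.4293, 0.2974]
tool_rot: [-0.001, 0.374, 0.928, -0.002]
contact_force: [-0.3, 0.2, 0.8]
gripper_width: 0.999
```

Request:
jog_arm(targets=[[0,0,0,0],[0,0,0,0],[0,0,0,0],[0,0,0,0],[0,0,0,0]], fingers=0)

```text
time: 43.33
tool_pos: [0.6016, 0.4317, 0.301]
tool_rot: [0.001, 0.373, 0.928, 0.001]
contact_force: [0.1, 0.2, -0.7]
gripper_width: 0.296
```

Request:
jog_arm(targets=[[0,0,0,0],[0,0,0,0],[0,0,0,0],[0,0,0,0],[0,0,0,0]])

```text
time: 43.75
tool_pos: [0.6014, 0.4316, 0.3007]
tool_rot: [0.0, 0.373, 0.928, 0.001]
contact_force: [-1.8, -0.5, 5.8]
gripper_width: 0.2
```

Request:
jog_arm(targets=[[-0.013,-0.022,0,-6],[-0.027,-0.043,0,-12],[-0.04,-0.065,0,-18],[-0.054,-0.086,0,-24],[-0.067,-0.108,0,-30]])

```text
time: 44.17
tool_pos: [0.5754, 0.3081, 0.3007]
tool_rot: [0.002, 0.116, 0.993, 0.003]
contact_force: [4.5, 3.2, 5.3]
gripper_width: 0.203
```

Request:
jog_arm(targets=[[-0.001,-0.025,0,-6],[-0.002,-0.051,0,-12],[-0.002,-0.076,0,-18],[-0.003,-0.102,0,-24],[-0.004,-0.127,0,-30]])

```text
time: 44.58
tool_pos: [0.55, 0.183, 0.3006]
tool_rot: [0.004, -0.144, 0.99, 0.001]
contact_force: [4.4, 5.5, 3.5]
gripper_width: 0.197
```

Request:
jog_arm(targets=[[0,0,0,0],[0,0,0,0],[0,0,0,0]])

```text
time: 44.83
tool_pos: [0.5482, 0.1821, 0.3006]
tool_rot: [-0.0, -0.14, 0.99, -0.001]
contact_force: [-3.5, -3.3, 6.9]
gripper_width: 0.204
```

Run:
```python
from h import *
s,p,M=st(); print(p,s['gripper_width'],s['contact_force']); shift([.5485,.1825,p[2]])
```

```text
[0.54819064 0.18210652 0.30060601] 0.20356005378337888 [-3.46122099 -3.2623043   6.85572243]
shift mm [-0.4  0.3 -0. ]
```

Centred. I'll release, lift clear and back off, then check.

Request:
jog_arm(targets=[[0,0,0,0],[0,0,0,0],[0,0,0,0],[0,0,0,0],[0,0,0,0]], fingers=1)

```text
time: 45.25
tool_pos: [0.5484, 0.1831, 0.2985]
tool_rot: [-0.0, -0.141, 0.99, 0.0]
contact_force: [0.0, 0.0, 0.3]
gripper_width: 0.901
```

Request:
jog_arm(targets=[[0,0,-0.03,0],[0,0,-0.06,0],[0,0,-0.09,0],[0,0,-0.1,0],[0,0,-0.1,0]])

```text
time: 45.67
tool_pos: [0.5496, 0.1832, 0.4034]
tool_rot: [0.003, -0.141, 0.99, 0.0]
contact_force: [0.2, 0.2, 0.7]
gripper_width: 1.001
```

Request:
jog_arm(targets=[[0,-0.04,0,0],[0,-0.08,0,0],[0,-0.1,0,0],[0,-0.1,0,0]])

```text
time: 46.0
tool_pos: [0.5767, 0.0834, 0.3959]
tool_rot: [-0.002, -0.139, 0.99, -0.0]
contact_force: [-0.1, -0.2, 0.3]
gripper_width: 1.002
```

Request:
jog_arm(targets=[[0,0,0,0],[0,0,0,0],[0,0,0,0]])

```text
time: 46.25
tool_pos: [0.576, 0.0878, 0.3983]
tool_rot: [-0.001, -0.142, 0.99, 0.0]
contact_force: [-0.1, 0.3, -0.2]
gripper_width: 1.002
```

Run:
```python
from h import *
snap('wrist','w17.png'); snap('side','s17.png'); print(st()[1], proj('w17.png',[[.5485,.1825,.328]]))
a=cv2.imread('pics/w17.png'); b=cv2.imread('pics/s17.png')[170:330,200:390]
cv2.imwrite('pics/c17.png',np.vstack([cv2.resize(a,(480,300)),cv2.resize(b,(480,300),interpolation=cv2.INTER_CUBIC)]))
```

```text
[0.57611529 0.08786299 0.39892148] [[457.93892654 213.97187938]]
```

View pics/c17.png

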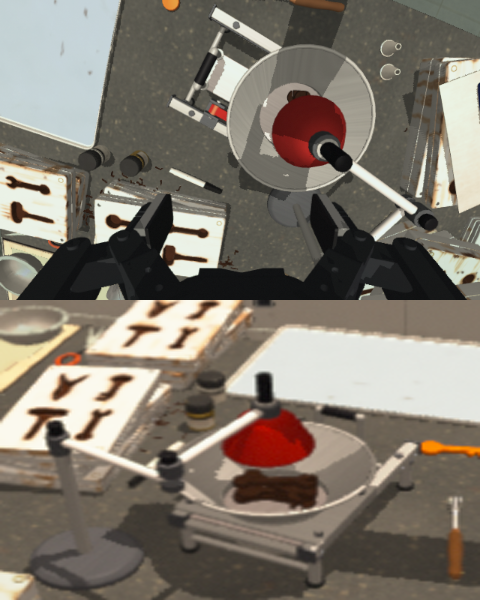

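The grip top is at about (457,213) in the full image against the predicted (458,214). The lamp is centred, the tools are in, the tray is empty and the pots and marker are in place. Handing in.

```bash
python3 -c "
from h import *
print(manip.job_done())"
```

```text
the job is handed in; nothing more can be done
None
```

I handed the job in at about 46 s on the robot's clock. All five chocolate tools are in the hopper, the gate is home and the lamp stands back over the mouth.

**What I did:**
- I swung the lamp about 0.25 m clear of the mouth.
- I pushed the gate about 106 mm until it stopped moving, at a push of about 22 N.
- I put the three spanners and two keys into the hopper.
- I brought the lamp back over the mouth and let go.

**Last checks:**
- **Lamp:** its grip shows within about a pixel of where the centre of the mouth should put it, after release and backing off.
- **Tools:** the picture after the last drop shows all five in the outlet. The final pictures show the pile there, partly under the shade, with nothing left on the tray that I could see.
- **Pots and marker:** they look untouched in the final pictures, but I did not measure them.
- **Touch:** the gripper is clear and reads no contact force.

**Failed or disagreed:**
- The first grasp of one spanner slipped and left it about 4 cm away. I found it again and regripped it deeper.
- After the push, one picture put the gate handle at 179 mm from the middle instead of 175 mm, which I put down to measuring error.
- I did not measure the catch itself. That it dropped follows from the gate reaching its stop.

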